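# Set a click-stop slit to the fourth click

### The job

Set the slit on the optical rail: with a light grip turn its blank black knob clockwise (seen from above) until it meets its end stop, without forcing the stop, then counter-clockwise by exactly four clicks counted by feel, and leave it seated in the fourth click. Then press the red clamp lever fully down to hold the setting, let go of everything, and leave the lens carrier, the filter case and the hex driver where they are.

Things in the scene. Friction and masses are not known exactly. Their poses are not given: they have to be found in the camera images.
- slit: grey slit head, 68 (x) x 56 (y) mm in plan, fixed on a black saddle on the optical rail; origin: centre of the saddle's underside, on the rail's top, 30 mm above the table; x away from the robot, y along the rail, z up. Its flat top is 104 mm above the origin; a steel collar (29 mm across, 14 mm high) stands on it below the knob. The clamp lever is on its -x face.
- knob_grip (a point): point on the knob's vertical axis at the height to grip it, 28 mm above the head's flat top; it does not turn with the knob. The knob is round, blank, black, fluted, 48 mm across, 24 mm high, underside 15 mm above the head's top. Clockwise from above closes the slit. At the start it rests in click 2, 3 or 4.
- knob_top (a point): centre of the knob's top face (does not turn). Seven rest positions, or clicks: number 0 is at the closed end; opening, counter-clockwise, come 1 to 6, unevenly 20 to 50 degrees apart, closest near 0. Leaving a click the knob resists at once with 0.1 to 0.2 N m, less and less until half-way to the next; then it is pulled on, ever harder, into the next click. Let go, it settles in the nearest.
- end_stop: two hidden steel pins inside the head, 16 mm from the knob's axis: rigid stops at both ends of the knob's travel, 3 degrees beyond clicks 0 and 6; origin on the axis, 16 mm below the head's flat top. At a stop the torque goes on rising past 0.3 N m instead of falling away. They must not be strained: 0.5 N m on the knob is too much. Fingers slip on the knob at about 0.03 N m per N of grip.
- jaw_edge (a point): edge of the slit's moving steel jaw, on the head's -y face, 62 mm above the head's origin; it moves along the head's -x by only 0.2 mm per radian of the knob (0 at click 0, 0.38 mm at click 4): too little to be read reliably here.
- clamp (a joint): clamp lever, rad: 0 is raised 25 degrees above level; it is home at 0.66 to 0.70, about 14 degrees below level, where its brake takes hold of the knob's spindle and it stops firmly. It stays where it is left. Pressing its pad takes about 4 N, 5 to 10 N at the end.
- clamp_pad (a point): centre of the upper face of the red pad (24 mm long, 16 mm wide, 6 mm thick) at the outer end of the clamp lever. The lever is hinged 26 mm in front of (-x) the knob's axis, 73 mm above the head's origin, about the head's y axis, and points towards the head's -x; the pad's centre is 58 mm from the hinge.
- lens_carrier: lens in a black ring (56 mm) on a post and saddle standing loose on the rail, 116 mm high over all, at least 140 mm from the slit; origin at the saddle's underside centre. Not to be moved.
- filter_case: wooden filter case with a dark seam, 70 x 110 x 22 mm, loose on the table; origin under its centre. Not to be moved.
- hex_driver: hand driver with a black handle (26 mm thick) and a steel shank, about 200 mm long, lying on the table; origin under its middle. Not to be moved.
- bench: black optical rail, 960 mm long (along its y), 76 mm wide, 30 mm high, fixed to the table, carrying a laser tube (top 132 mm above the table, from y = +0.21 m outwards) and a small detector at y = -0.43 m; origin under its centre. A black power supply box, 77 mm high, stands on the table to the robot's left, beyond the work.

How it is judged (in metres and radians):
On the way, in this order (a step that is already met when the one before it is completed fails the run):
1. the knob is turned clockwise to its end stop (slit closed, click 0) (x of jaw_edge in the frame of slit above -2e-05 m), for 0.1 s.
2. the knob is turned counter-clockwise and sits in the fourth click from the stop (x of jaw_edge in the frame of slit between -0.000405 and -0.000349 m), for 0.3 s.
3. the clamp lever is pressed down home (value of joint clamp above 0.58 rad), for 0.1 s.
At the end, for the whole second after the job is handed in: The slit knob rests in the fourth click from its closed end stop (within 8 degrees: jaw 0.377 mm open, +-0.028 mm), the clamp lever is down (over 0.58 rad; home is 0.66) and stays there, the fingers have let go, and the lens carrier, filter case and hex driver are within 10 mm of where they stood (all of step 2 and value of joint clamp above 0.58 rad and distance of each of lens_carrier, filter_case, hex_driver from where it was at the start of the episode below 0.01 m); the robot touches nothing.
It fails at once if the knob is forced against an end stop (over 30 N on the stop pins) (contact force between end_stop and anything else above 30 N).
It fails at once if the slit head, its knob or its lever is gripped or pushed with over 60 N in all (contact force between the fingers and slit above 60 N).
It fails at once if a bystander is knocked away (distance of any of lens_carrier, filter_case, hex_driver from where it was at the start of the episode above 0.02 m).
It also fails if it takes over 72 s, if anything falls off the work surface, if the arm or the gripper's body presses on something with over 40 N, if the wrist force passes 120 N, or if a joint passes its speed limit or range.

### The arm

A 6-joint arm with a two-finger parallel gripper is mounted at the origin on the work surface. World frame = base frame: x ahead of the robot, y to its left, z up, the work surface at z = 0. Lengths are in m, angles in degrees, forces in N, time in s.
With the tool pointing down it reaches from about 0.3 to 0.775 m from the base axis. Payload 14.6 kg.
Tool frame: the origin (TCP) lies midway between the tips of the shut fingers; the grasp point (between the pads) lies 19 mm behind it; z points along the fingers, y is the direction in which the jaws open and shut (so a half turn about z gives the same grasp; the last joint's range is limited). The gripper opens to 94 mm and grips with 3 to 60 N. Pads are 16 mm wide; open, the fingers measure 119 mm over their backs; the gripper's body (75 mm by 177 mm) begins 78 mm behind the grasp point.
Start: joints at [-76.868, 17.183, 87.147, -0, 75.671, -3.816], TCP at [0.16, -0.526, 0.205] pointing down, gripper open.
Joint ranges: [-173.82, 173.82], [-45.26, 126.66], [13.44, 144.39], [-59.66, 239.66], [0, 175.72], [-146.38, 146.38]. Speed limits (degrees/s): [127.2, 127.2, 147.25, 180, 180, 180].

### API

Orientations are given as [roll, pitch, yaw] about the fixed x, y, z axes, in that order (R = Rz(yaw) Ry(pitch) Rx(roll)).
In Python, from bench import telemetry, capture, camera_model, bot gives the robot as it stands.
- The arm moves only by the tool drive_tool, never from a script. Its argument "steps" is a list of rows, each an object of numbers: "x", "y", "z": the shift along the tool's x, y, z in m; "rx", "ry", "rz": the turn, a rotation vector about the tool's x, y, z in degrees. A call has 1 to 20 rows; each row shifts and turns the pose as measured when the row begins, along the tool's axes as they then stand; what a row does not reach is not made up. A row lasts 1/12 s, in which the tool goes at most 41.7 mm and 7.16 degrees, less where a joint would pass 70% of its speed; a pose out of reach is approached as far as the arm can. A call is refused whole if a number of a shift passes 0.0417 or a number of a turn 7.16, either way. A call with a gripper value outside its range is refused whole. "claw" is the gripper command: -1 is shut, 1 is fully open, values between are in proportion, set as the call begins (left out, the last holds). The fingers move at their own pace and stop on an object; "squeeze" is the grip in N (left out, the last holds). Time passes only in rows, so rows that do not move let the fingers close. It gives the time, the measured TCP pose, the force and the opening at its end, in the units of the state.
- telemetry.observe(): the state, without advancing time (a new reading comes with each control period).
- capture(name): name is "side" or "top" or "wrist"; returns the picture (480x640x3 uint8, blue, green, red); there is no depth.
- camera_model(name): a dict with "camera_matrix" (3x3 intrinsics, pixels), "position" and "orientation" of the camera in the world; the wrist camera has in their place "hand_eye" (4x4, takes a point from camera to tool coordinates, whose origin is the TCP and whose axes are the flange's). Camera axes: x right, y down, z forward; pixel columns grow to the right and rows downward; lengths in m; the calibration is good to about 2 mm. The wrist camera is an equidistant fisheye: a pixel r from the principal point sees the ray r / f radians off the axis. A picture is of the moment at which its call begins: read the wrist's pose just before it. camera_model takes no time and is no camera call.
- bot.finish_job(): hands the job in, once; it reports no verdict.
The state is a dict: "clock": time; "joints": joint angles; "joint_vel": joint speeds; "joint_torque": joint torques, N m; "tool_pos": TCP position; "orientation": TCP orientation; "contact_force": force on the tool from outside, world axes, zero at the start; "wrist_torque": the same for the moment, N m; "opening": finger opening in m.
Only numpy, scipy, OpenCV 4.12 (cv2) and the standard library are available. Lean on these libraries where they do the work, as an engineer would, in place of code of your own. Each camera call takes 0.05 s, during which the arm holds its last target.

## Working session

There is one attempt and no reset: what is moved stays moved. The work goes in short steps, Python scripts to look and compute and a tool call to move; the robot and the scene stay as the last step left them, time stands still between calls to the robot, and variables do not carry over. Pictures are saved under pics/ and viewed, and the job is handed in when it is done.

Besides the shell and the picture viewer there is one more tool, called after ">>>" as name([rows], argument=value, ...), one row to a line, values as JSON. drive_tool: Moves the arm, as the interface text tells. Its arguments: {"type":"object","properties":{"steps":{"type":"array"},"claw":{"type":"number"},"squeeze":{"type":"number"}},"required":["steps"]}

```bash
ls; mkdir -p pics; python3 - <<'E'
from bench import telemetry, capture, camera_model, bot
import cv2
print(telemetry.observe())
for n in("side","top","wrist"):
    cv2.imwrite(f"pics/{n}0.png",capture(n)); print(n,camera_model(n))
E
```

```text
pics
{'clock': 0.0, 'joints': array([-7.68697374e+01,  1.72161114e+01,  8.71798490e+01, -2.03034510e-04,
        7.56704948e+01, -3.81732124e+00]), 'joint_vel': array([ 0.10816549,  0.02683295, -0.04643788,  0.00703275,  0.05004789,
        0.00922914]), 'joint_torque': array([ 8.44943643e-04, -5.31805515e+01, -3.52733016e+01,  7.08505232e-02,
        2.44133722e-02, -7.73636907e-05]), 'tool_pos': array([ 0.16024707, -0.5258651 ,  0.20488504]), 'orientation': array([-1.79933679e+02, -4.22806873e-03,  1.69476318e+01]), 'contact_force': array([0.6635428 , 0.36742579, 0.02128163]), 'wrist_torque': array([ 0.02841857, -0.00034157, -0.00687564]), 'opening': 0.09426787456237101}
side {'camera_matrix': array([[456.73196394,   0.        , 319.52259195],
       [  0.        , 456.73196394, 243.2335693 ],
       [  0.        ,   0.        ,   1.        ]]), 'position': array([0.28922066, 0.59988535, 0.68528396]), 'orientation': array([-128.99145125,   -0.94218933, -162.03233624])}
top {'camera_matrix': array([[448.34809302,   0.        , 319.39333174],
       [  0.        , 448.34809302, 240.19776159],
       [  0.        ,   0.        ,   1.        ]]), 'position': array([ 0.4315034 , -0.06783906,  0.81555244]), 'orientation': array([-175.16943851,    1.00667769,  -89.51968877])}
wrist {'camera_matrix': array([[371.64829954,   0.        , 320.4221567 ],
       [  0.        , 371.64829954, 236.31785095],
       [  0.        ,   0.        ,   1.        ]]), 'hand_eye': array([[ 3.65401816e-04, -9.60576553e-01, -2.78015380e-01,
         8.01200132e-02],
       [ 9.99999767e-01,  5.11252259e-04, -4.52116002e-04,
        -8.59365004e-04],
       [ 5.76428021e-04, -2.78015150e-01,  9.60576517e-01,
        -1.79376964e-01],
       [ 0.00000000e+00,  0.00000000e+00,  0.00000000e+00,
         1.00000000e+00]])}
```

View pics/side0.png

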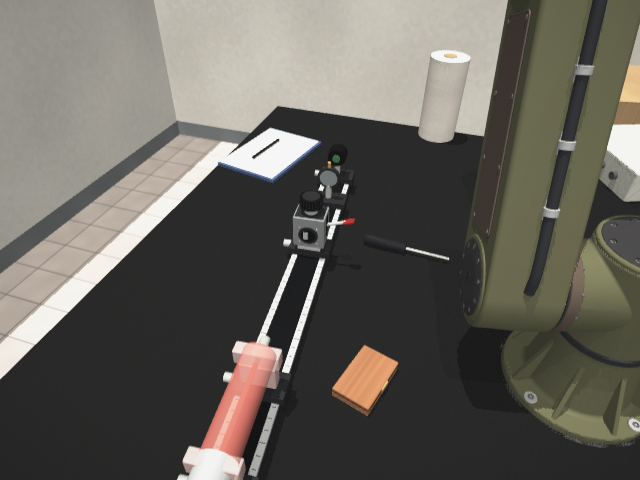

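View pics/top0.png

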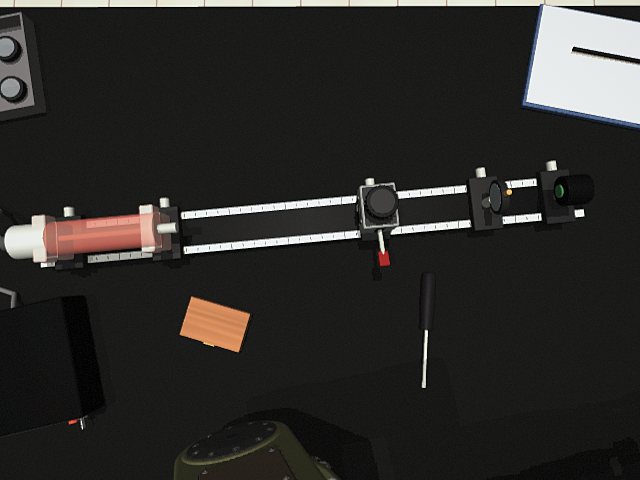

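View pics/wrist0.png

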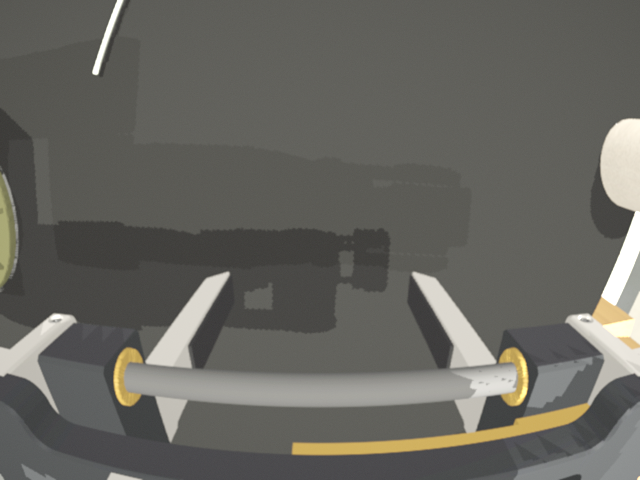

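```bash
cat > h.py <<'E'
import numpy as np, cv2
from scipy.spatial.transform import Rotation as R
from bench import telemetry, capture, camera_model, bot
def ray(n,u,v):
    m=camera_model(n);K=m['camera_matrix']
    Rm=R.from_euler('xyz',m['orientation'],degrees=True).as_matrix()
    d=Rm@np.array([(u-K[0,2])/K[0,0],(v-K[1,2])/K[1,1],1]);return np.array(m['position']),d/np.linalg.norm(d)
def onz(n,u,v,z):
    p,d=ray(n,u,v);return p+d*(z-p[2])/d[2]
def tri(a,b):
    p,d=ray(*a);q,e=ray(*b)
    A=np.stack([d,-e],1);s,t=np.linalg.lstsq(A,q-p,rcond=None)[0]
    return (p+s*d+q+t*e)/2,np.linalg.norm(p+s*d-q-t*e)
def proj(n,P):
    m=camera_model(n);K=m['camera_matrix']
    Rm=R.from_euler('xyz',m['orientation'],degrees=True).as_matrix()
    c=Rm.T@(np.array(P)-m['position']);return (K@c)[:2]/c[2]
E
python3 - <<'E'
from h import *
t=cv2.imread('pics/top0.png');s=cv2.imread('pics/side0.png')
a=cv2.resize(t[165:285,335:435],None,fx=6,fy=6,interpolation=cv2.INTER_CUBIC)[:600]
b=cv2.resize(s[180:260,280:360],None,fx=7,fy=7,interpolation=cv2.INTER_CUBIC)
cv2.imwrite('pics/ta.png',cv2.convertScaleAbs(a,alpha=1.5,beta=20));cv2.imwrite('pics/sb.png',cv2.convertScaleAbs(b,alpha=1.5,beta=20))
def red(i,box):
    x0,y0,x1,y1=box;c=i[y0:y1,x0:x1].astype(int)
    m=(c[...,2]>110)&(c[...,1]<70);ys,xs=np.nonzero(m);return xs.mean()+x0,ys.mean()+y0,len(xs),xs.min()+x0,xs.max()+x0,ys.min()+y0,ys.max()+y0
print(red(t,(360,235,410,280)),red(s,(335,205,365,235)))
# rail strips
g=t.min(2)
for (x0,x1,y0,y1) in((190,350,195,220),(190,350,228,254),(405,465,180,200),(405,465,215,235)):
    pts=[]
    for x in range(x0,x1,5):
        c=g[y0:y1,x].astype(float);w=np.where(c>130,1,0)
        if w.sum()>1: pts.append((x,(w*np.arange(y0,y1)).sum()/w.sum()))
    P=np.array([onz('top',u,v,.03)[:2] for u,v in pts])
    k=np.polyfit(P[:,1],P[:,0],1);print(k,np.degrees(np.arctan(k[0])),len(pts),np.std(P[:,0]-np.polyval(k,P[:,1])))
E
```

```text
(np.float64(383.5970149253731), np.float64(258.5074626865672), 134, np.int64(378), np.int64(389), np.int64(251), np.int64(265)) (np.float64(349.1132075471698), np.float64(220.88679245283018), 53, np.int64(343), np.int64(354), np.int64(218), np.int64(224))
[-0.10052845  0.56022071] -5.740569863462652 32 0.00038326856124696874
[-0.10204358  0.49777593] -5.82649902373668 32 0.00024132488328327997
[-0.09910293  0.56069896] -5.659699146353325 12 0.00031370345577539684
[-0.09543787  0.49927512] -5.451674912442298 12 0.00031936674576978026
```

View pics/ta.png

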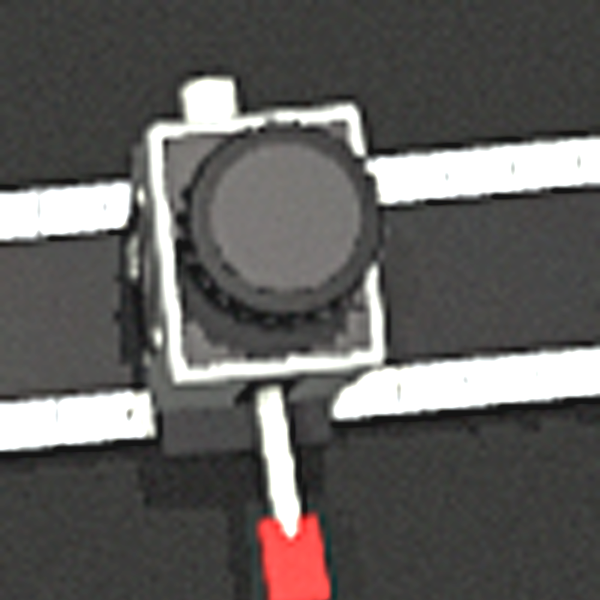

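View pics/sb.png

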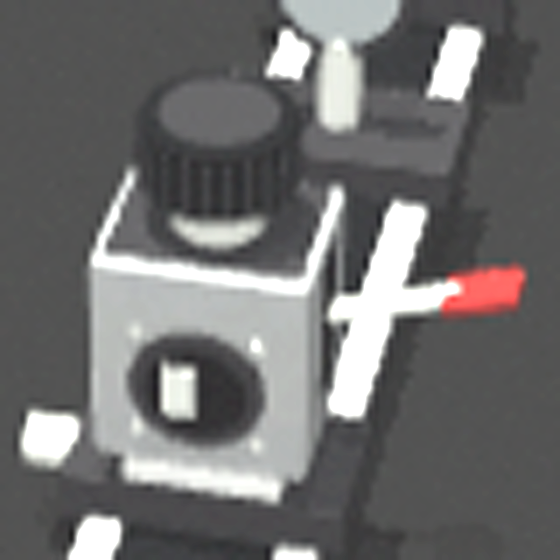

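```bash
python3 - <<'E'
from h import *
print(tri(('top',381.9,199.8),('side',311,195.6)),onz('top',381.9,199.8,.173),onz('side',311,195.6,.173))
print(tri(('top',383.6,258.5),('side',349.1,220.9)))
# expected pad from knob
import math
k=onz('top',381.9,199.8,.173);y=math.radians(5.7);a=math.radians(25)
ex=np.array([math.cos(y),math.sin(y)])
for a in(25,-14):
  a=math.radians(a);d=-(26+58*math.cos(a))/1000;p=[*(k[:2]+ex*d),.103+.058*math.sin(a)];print(p,proj('top',p),proj('side',p))
for n,u,v in(('hex',426,272),('hexend',424,387),('case',215,325)):print(n,onz('top',u,v,.015))
print('lens',onz('top',497,190,.11),onz('top',470,235,.04))
E
```

```text
(array([ 0.54290684, -0.14644822,  0.1728848 ]), np.float64(0.004193830514045585)) [ 0.54495954 -0.14599493  0.173     ] [ 0.54068331 -0.14632071  0.173     ]
(array([ 0.4608549 , -0.15475042,  0.12255835]), np.float64(0.003015506926387051))
[np.float64(0.466782156103201), np.float64(-0.15379807373047577), 0.12751185918096056] [383.57313692 255.45101415] [345.64588277 218.61448749]
[np.float64(0.4630892058928747), np.float64(-0.15416667916496382), 0.08896853005521926] [380.82928499 258.93394106] [346.41329475 233.49731914]
hex [ 0.44373239 -0.24283869  0.015     ]
hexend [ 0.24440737 -0.23707525  0.015     ]
case [0.34704353 0.13045303 0.015     ]
lens [ 0.57273872 -0.33554065  0.11      ] [ 0.50774558 -0.31382298  0.04      ]
```

>>> drive_tool([
  {"x": 0.034,"y": -0.018,"z": -0.006},
  {"x": 0.034,"y": -0.018,"z": -0.006},
  {"x": 0.034,"y": -0.018,"z": -0.006},
  {"x": 0.034,"y": -0.018,"z": -0.006},
  {"x": 0.034,"y": -0.018,"z": -0.006},
  {"x": 0.034,"y": -0.018,"z": -0.006},
  {"x": 0.034,"y": -0.018,"z": -0.006},
  {"x": 0.034,"y": -0.018,"z": -0.006},
  {"x": 0.034,"y": -0.018,"z": -0.006},
  {"x": 0.034,"y": -0.018},
  {"x": 0.034,"y": -0.018},
  {"x": 0.034,"y": -0.018},
  {"x": 0.034,"y": -0.018},
  {"x": 0.034,"y": -0.018},
  {"x": 0,"y": 0},
], claw=1, squeeze=10)

```text
$.steps[0]: bad value
```

>>> drive_tool([
  {"rz": -7},
  {"rz": -7},
  {"rz": -7},
  {"rz": -7},
  {"rz": -7},
  {"rz": -7},
  {"rz": -7},
  {"rz": -7},
  {"rz": -7},
  {"rz": -7},
  {"rz": -7},
  {"rz": -7},
  {"rz": 0},
  {"rz": 0},
])

```text
$.steps[0]: bad value
```

```bash
python3 - <<'E'
from h import *
s=telemetry.observe();print(s)
w=capture('wrist');cv2.imwrite('pics/w1.png',w);cv2.imwrite('pics/top1.png',capture('top'))
E
```

```text
{'clock': 0.15, 'joints': array([-7.68660542e+01,  1.72069191e+01,  8.71718146e+01, -1.64158993e-03,
        7.56705092e+01, -3.81565109e+00]), 'joint_vel': array([-0.00139943, -0.17867212, -0.06304409, -0.01901168, -0.01933253,
        0.0689456 ]), 'joint_torque': array([ 2.22982526e-03, -5.31950927e+01, -3.52817452e+01,  7.09128077e-02,
        2.36257055e-02, -6.90937031e-05]), 'tool_pos': array([ 0.16028847, -0.52591632,  0.20503237]), 'orientation': array([-1.79950760e+02, -1.69029331e-03,  1.69500031e+01]), 'contact_force': array([0.14731871, 0.91320957, 0.09752036]), 'wrist_torque': array([ 0.03641598,  0.03827609, -0.00807326]), 'opening': 0.09391556766126748}
```

View pics/w1.png

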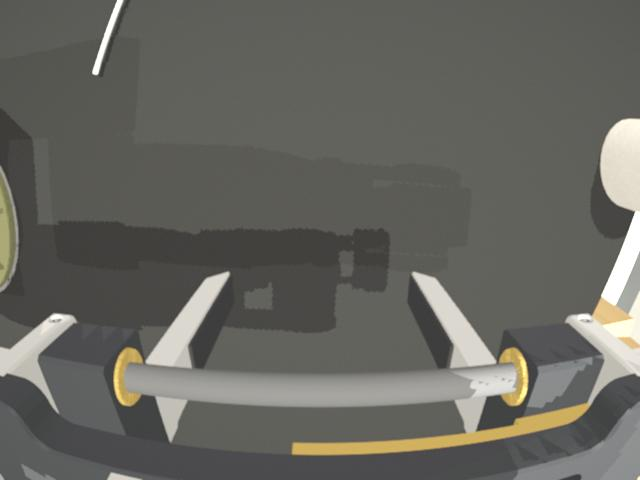

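The rows were refused, so each probably needs all six keys. I'll resend them that way.

>>> drive_tool([
  {"x": 0.034,"y": -0.018,"z": -0.006,"rx": 0,"ry": 0,"rz": 0},
  {"x": 0.034,"y": -0.018,"z": -0.006,"rx": 0,"ry": 0,"rz": 0},
  {"x": 0.034,"y": -0.018,"z": -0.006,"rx": 0,"ry": 0,"rz": 0},
  {"x": 0.034,"y": -0.018,"z": -0.006,"rx": 0,"ry": 0,"rz": 0},
  {"x": 0.034,"y": -0.018,"z": -0.006,"rx": 0,"ry": 0,"rz": 0},
  {"x": 0.034,"y": -0.018,"z": -0.006,"rx": 0,"ry": 0,"rz": 0},
  {"x": 0.034,"y": -0.018,"z": -0.006,"rx": 0,"ry": 0,"rz": 0},
  {"x": 0.034,"y": -0.018,"z": -0.006,"rx": 0,"ry": 0,"rz": 0},
  {"x": 0.034,"y": -0.018,"z": -0.006,"rx": 0,"ry": 0,"rz": 0},
  {"x": 0.034,"y": -0.018,"z": 0,"rx": 0,"ry": 0,"rz": 0},
  {"x": 0.034,"y": -0.018,"z": 0,"rx": 0,"ry": 0,"rz": 0},
  {"x": 0.034,"y": -0.018,"z": 0,"rx": 0,"ry": 0,"rz": 0},
  {"x": 0.034,"y": -0.018,"z": 0,"rx": 0,"ry": 0,"rz": 0},
  {"x": 0.034,"y": -0.018,"z": 0,"rx": 0,"ry": 0,"rz": 0},
], claw=1, squeeze=10)

```text
clock: 1.42
tool_pos: [0.5544, -0.1318, 0.2619]
orientation: [-179.9, -0.1, 16.3]
contact_force: [-0.5, -0.7, 1.3]
opening: 0.094
```

>>> drive_tool([
  {"x": 0,"y": 0,"z": 0,"rx": 0,"ry": 0,"rz": -7},
  {"x": 0,"y": 0,"z": 0,"rx": 0,"ry": 0,"rz": -7},
  {"x": 0,"y": 0,"z": 0,"rx": 0,"ry": 0,"rz": -7},
  {"x": 0,"y": 0,"z": 0,"rx": 0,"ry": 0,"rz": -7},
  {"x": 0,"y": 0,"z": 0,"rx": 0,"ry": 0,"rz": -7},
  {"x": 0,"y": 0,"z": 0,"rx": 0,"ry": 0,"rz": -7},
  {"x": 0,"y": 0,"z": 0,"rx": 0,"ry": 0,"rz": -7},
  {"x": 0,"y": 0,"z": 0,"rx": 0,"ry": 0,"rz": -7},
  {"x": 0,"y": 0,"z": 0,"rx": 0,"ry": 0,"rz": -7},
  {"x": 0,"y": 0,"z": 0,"rx": 0,"ry": 0,"rz": -7},
  {"x": 0,"y": 0,"z": 0,"rx": 0,"ry": 0,"rz": -7},
  {"x": 0,"y": 0,"z": 0,"rx": 0,"ry": 0,"rz": 0},
])

```text
clock: 2.42
tool_pos: [0.5586, -0.1234, 0.2582]
orientation: [-179.8, -0.3, 95.4]
contact_force: [-0.3, 0.4, -0.5]
opening: 0.0942
```

```bash
python3 - <<'E'
from h import *
s=telemetry.observe();print(s)
w=capture('wrist');cv2.imwrite('pics/w1.png',w)
E
```

```text
{'clock': 2.4167, 'joints': array([-16.20706321,  18.26856103,  78.73644601,   0.18137548,
        83.26951628, -21.61565625]), 'joint_vel': array([-0.03912236,  0.10445138,  0.04029318, -0.10921808, -0.03054228,
        9.07244197]), 'joint_torque': array([ 4.62985641e-03, -5.55809319e+01, -3.65973151e+01,  6.84656482e-02,
        5.81290957e-02, -2.67126538e+00]), 'tool_pos': array([ 0.55861659, -0.12336707,  0.25821871]), 'orientation': array([-179.81106581,   -0.26850288,   95.38646175]), 'contact_force': array([-0.33086571,  0.38808821, -0.53143375]), 'wrist_torque': array([-0.01773133, -0.10446153, -0.01986333]), 'opening': 0.09421584279285487}
```

View pics/w1.png

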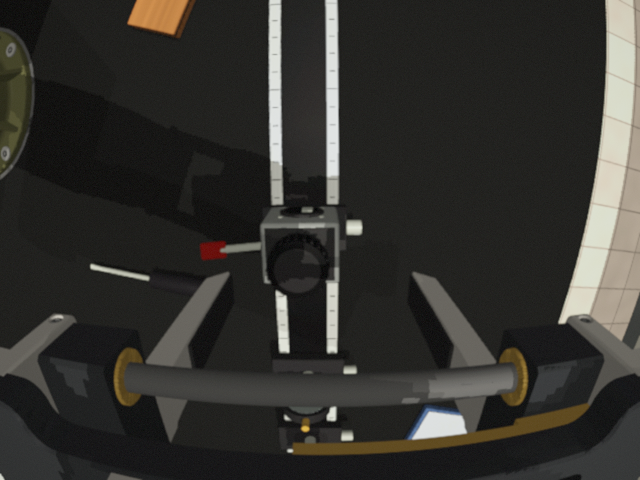

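```bash
cat >> h.py <<'E'
def wray(s,u,v):
    m=camera_model('wrist');K=m['camera_matrix'];H=m['hand_eye']
    x,y=u-K[0,2],v-K[1,2];r=np.hypot(x,y);th=r/K[0,0]
    d=np.array([np.sin(th)*x/r,np.sin(th)*y/r,np.cos(th)])
    Rt=R.from_euler('xyz',s['orientation'],degrees=True).as_matrix()
    return s['tool_pos']+Rt@H[:3,3],Rt@H[:3,:3]@d
def wonz(s,u,v,z):
    p,d=wray(s,u,v);return p+d*(z-p[2])/d[2]
E
python3 - <<'E'
import cv2
i=cv2.imread('pics/w1.png')[200:310,250:360]
cv2.imwrite('pics/w1c.png',cv2.convertScaleAbs(cv2.resize(i,None,fx=5,fy=5,interpolation=cv2.INTER_CUBIC),alpha=2.5,beta=20))
E
```

```text
(no output)
```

View pics/w1c.png

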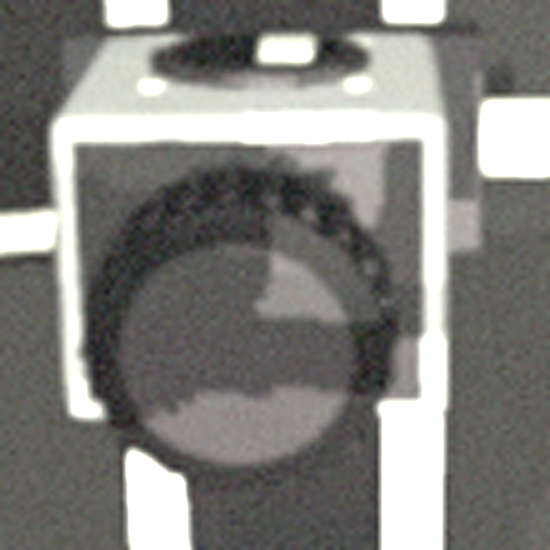

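```bash
python3 - <<'E'
from h import *
s=telemetry.observe()
print(wonz(s,297.1,270.4,.173))
s0={'tool_pos':np.array([0.55861659,-0.12336707,0.25821871]),'orientation':[-179.811,-.2685,95.386]}
print(wonz(s0,297.1,270.4,.173), s['orientation'],s['tool_pos'])
Rt=R.from_euler('xyz',s['orientation'],degrees=True).as_matrix()
print(Rt.T@(np.array([.543,-.1465,.20])-s['tool_pos']))
E
```

```text
[ 0.54130528 -0.14629901  0.173     ]
[ 0.54146226 -0.14642756  0.173     ] [-179.81065441   -0.2677149    94.97712857] [ 0.55862385 -0.12336334  0.25821056]
[-0.02196568 -0.0173801   0.05816631]
```

```bash
cat >> h.py <<'E'
def delta(x,y,z,yaw=None):
    s=telemetry.observe();o=s['orientation']
    Rt=R.from_euler('xyz',o,degrees=True);Rd=R.from_euler('xyz',[180,0,o[2] if yaw is None else yaw],degrees=True)
    print('pos',s['tool_pos'].round(4),'ori',o.round(2),'j6',s['joints'][5].round(2),'t',s['clock'])
    print('d mm',(Rt.inv().apply(np.array([x,y,z])-s['tool_pos'])*1000).round(1),'rot',np.degrees((Rt.inv()*Rd).as_rotvec()).round(2))
E
python3 -c "
from h import *
delta(.542,-.1463,.2)"
```

```text
pos [ 0.5586 -0.1234  0.2582] ori [-179.81   -0.27   94.98] j6 -21.21 t 2.4667
d mm [-21.7 -18.4  58.2] rot [-0.19 -0.27  0.  ]
```

>>> drive_tool([
  {"x": -0.0108,"y": -0.0092,"z": 0.01,"rx": -0.19,"ry": -0.27,"rz": 0},
  {"x": -0.0108,"y": -0.0092,"z": 0.016,"rx": 0,"ry": 0,"rz": 0},
  {"x": 0,"y": 0,"z": 0.016,"rx": 0,"ry": 0,"rz": 0},
  {"x": 0,"y": 0,"z": 0.016,"rx": 0,"ry": 0,"rz": 0},
  {"x": 0,"y": 0,"z": 0,"rx": 0,"ry": 0,"rz": 0},
  {"x": 0,"y": 0,"z": 0,"rx": 0,"ry": 0,"rz": 0},
])

```text
clock: 2.97
tool_pos: [0.5416, -0.1474, 0.1989]
orientation: [179.9, 0.0, 93.4]
contact_force: [-0.2, 0.6, -0.1]
opening: 0.0939
```

```bash
python3 -c "
from h import *
delta(.5423,-.1463,.143)
s=telemetry.observe();cv2.imwrite('pics/w2.png',capture('wrist'))"
```

```text
pos [ 0.5416 -0.1474  0.1989] ori [1.799e+02 5.000e-02 9.335e+01] j6 -22.31 t 2.9667
d mm [ 1.1  0.6 55.9] rot [0.1  0.05 0.  ]
```

View pics/w2.png

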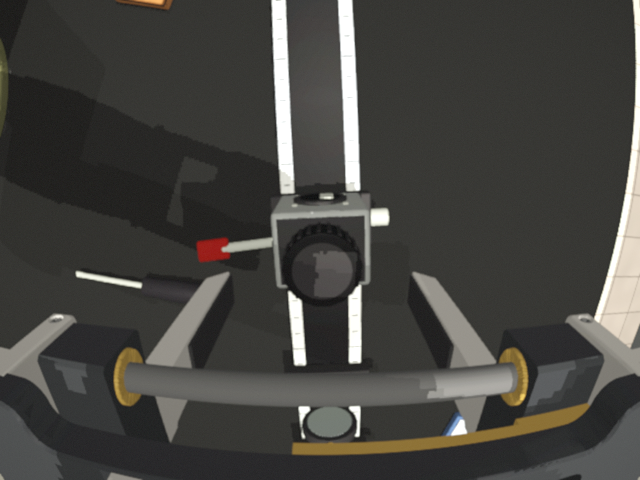

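>>> drive_tool([
  {"x": 0.001,"y": 0.0005,"z": 0.014,"rx": 0,"ry": 0,"rz": 0},
  {"x": 0,"y": 0,"z": 0.016,"rx": 0,"ry": 0,"rz": 0},
  {"x": 0,"y": 0,"z": 0.014,"rx": 0,"ry": 0,"rz": 0},
  {"x": 0,"y": 0,"z": 0.01,"rx": 0,"ry": 0,"rz": 0},
  {"x": 0,"y": 0,"z": 0,"rx": 0,"ry": 0,"rz": 0},
  {"x": 0,"y": 0,"z": 0,"rx": 0,"ry": 0,"rz": 0},
])

```text
clock: 3.52
tool_pos: [0.5453, -0.1465, 0.1494]
orientation: [179.4, 0.2, 92.9]
contact_force: [-0.1, -0.1, -0.8]
opening: 0.094
```

```bash
python3 -c "
from h import *
s=telemetry.observe()
delta(.5423,-.1463,.143)
i=capture('wrist');cv2.imwrite('pics/w3.png',i)
cv2.imwrite('pics/w3c.png',cv2.convertScaleAbs(cv2.resize(i[200:320,220:420],None,fx=4,fy=4,interpolation=cv2.INTER_CUBIC),alpha=2.5,beta=20))"
```

```text
pos [ 0.5453 -0.1465  0.1494] ori [179.44   0.22  92.93] j6 -21.69 t 3.5167
d mm [ 0.3 -3.   6.4] rot [0.56 0.22 0.  ]
```

View pics/w3c.png

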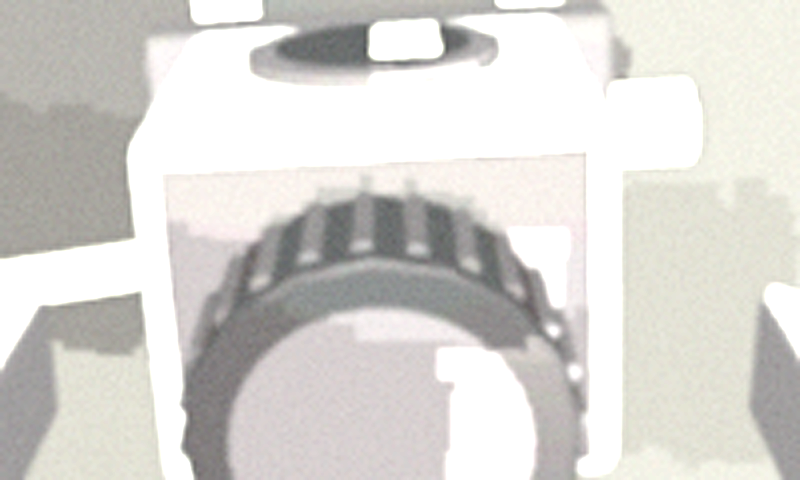

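>>> drive_tool([
  {"x": 0.0003,"y": -0.0024,"z": 0.003,"rx": 0.56,"ry": 0.22,"rz": 0},
  {"x": 0,"y": 0,"z": 0.0025,"rx": 0,"ry": 0,"rz": 0},
  {"x": 0,"y": 0,"z": 0,"rx": 0,"ry": 0,"rz": 0},
  {"x": 0,"y": 0,"z": 0,"rx": 0,"ry": 0,"rz": 0},
])

```text
clock: 3.9
tool_pos: [0.5436, -0.1465, 0.1461]
orientation: [179.9, 0.1, 92.9]
contact_force: [-0.4, -0.3, -0.2]
opening: 0.094
```

```bash
python3 -c "
from h import *
s=telemetry.observe()
delta(.5425,-.1463,.143)
i=capture('wrist');cv2.imwrite('pics/w4.png',i)
cv2.imwrite('pics/w4c.png',cv2.convertScaleAbs(cv2.resize(i[220:370,220:420],None,fx=4,fy=4,interpolation=cv2.INTER_CUBIC),alpha=1.5,beta=20))"
```

```text
pos [ 0.5436 -0.1465  0.1461] ori [1.7986e+02 6.0000e-02 9.2900e+01] j6 -21.72 t 3.9
d mm [ 0.3 -1.1  3.1] rot [0.14 0.06 0.  ]
```

View pics/w4c.png

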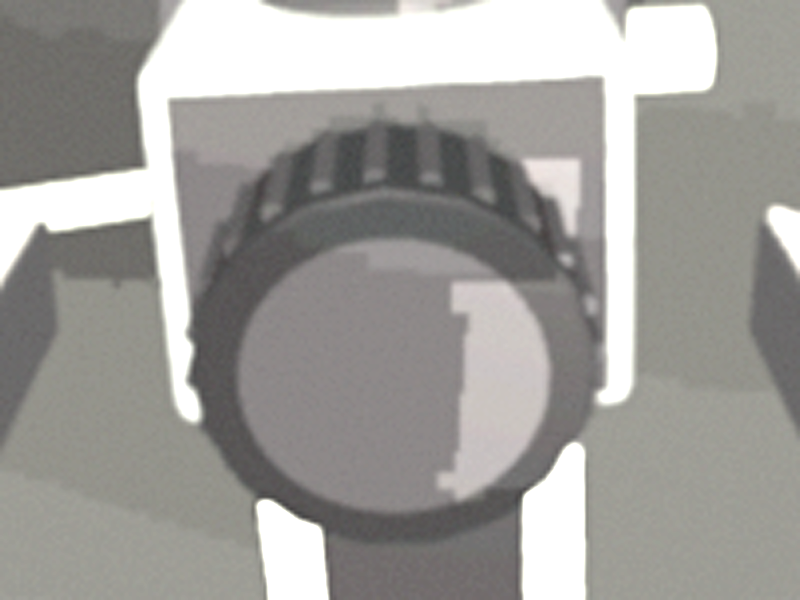

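```bash
python3 -c "
from h import *
s=telemetry.observe()
print(wonz(s,318.1,313.6,.173))
delta(.5425,-.1463,.144)"
```

```text
[ 0.54147293 -0.14614239  0.173     ]
pos [ 0.5436 -0.1465  0.1461] ori [1.7986e+02 6.0000e-02 9.2910e+01] j6 -21.72 t 3.95
d mm [ 0.3 -1.1  2.1] rot [0.14 0.06 0.  ]
```

>>> drive_tool([
  {"x": 0.0003,"y": -0.0011,"z": 0.002,"rx": 0.14,"ry": 0.06,"rz": 0},
  {"x": 0,"y": 0,"z": 0,"rx": 0,"ry": 0,"rz": 0},
  {"x": 0,"y": 0,"z": 0,"rx": 0,"ry": 0,"rz": 0},
  {"x": 0,"y": 0,"z": 0,"rx": 0,"ry": 0,"rz": 0},
  {"x": 0,"y": 0,"z": 0,"rx": 0,"ry": 0,"rz": 0},
], claw=-1, squeeze=10)

```text
clock: 4.37
tool_pos: [0.5425, -0.1463, 0.1442]
orientation: [180.0, 0.0, 92.9]
contact_force: [0.4, 0.2, 0.7]
opening: 0.064
```

```bash
python3 -c "
from h import *
s=telemetry.observe();print(s['contact_force'],s['wrist_torque'],s['opening'])
delta(.5425,-.1463,.144)"
```

```text
[0.38997758 0.16715793 0.67163034] [-0.03123102 -0.04095276 -0.01361709] 0.06398047514910357
pos [ 0.5425 -0.1463  0.1442] ori [179.99   0.    92.9 ] j6 -21.73 t 4.3667
d mm [0.  0.  0.2] rot [0.01 0.   0.  ]
```

>>> drive_tool([
  {"x": 0,"y": 0,"z": 0,"rx": 0,"ry": 0,"rz": 0},
  {"x": 0,"y": 0,"z": 0,"rx": 0,"ry": 0,"rz": 0},
  {"x": 0,"y": 0,"z": 0,"rx": 0,"ry": 0,"rz": 0},
  {"x": 0,"y": 0,"z": 0,"rx": 0,"ry": 0,"rz": 0},
  {"x": 0,"y": 0,"z": 0,"rx": 0,"ry": 0,"rz": 0},
])

```text
clock: 4.78
tool_pos: [0.5424, -0.1464, 0.1443]
orientation: [-180.0, 0.0, 92.9]
contact_force: [-0.4, -0.0, 1.0]
opening: 0.0476
```

```bash
python3 -c "
from h import *
s=telemetry.observe();print(s['contact_force'],s['wrist_torque'],s['opening'],s['joint_torque'])
delta(.5425,-.1463,.144)"
```

```text
[-0.43558821 -0.0134395   0.96445269] [-0.04925827 -0.09609715 -0.01248529] 0.04758803899451897 [ 4.36621334e-02 -5.60524428e+01 -3.36080718e+01  7.11809937e-02
 -1.65062342e-03 -1.86010933e-03]
pos [ 0.5424 -0.1464  0.1443] ori [-179.99    0.     92.9 ] j6 -21.73 t 4.7833
d mm [0.  0.1 0.3] rot [-0.01  0.   -0.  ]
```

>>> drive_tool([
  {"x": 0,"y": 0,"z": 0,"rx": 0,"ry": 0,"rz": 2},
  {"x": 0,"y": 0,"z": 0,"rx": 0,"ry": 0,"rz": 2},
  {"x": 0,"y": 0,"z": 0,"rx": 0,"ry": 0,"rz": 0},
])

```text
clock: 5.03
tool_pos: [0.5425, -0.1463, 0.1443]
orientation: [180.0, 0.0, 88.8]
contact_force: [-0.4, -0.7, -0.6]
opening: 0.0478
```

```bash
cat > q.py <<'E'
from h import *
s=telemetry.observe();o=s['orientation']
Rt=R.from_euler('xyz',o,degrees=True);Rd=R.from_euler('xyz',[180,0,o[2]],degrees=True)
d=Rt.inv().apply(np.array([.5425,-.1463,.144])-s['tool_pos'])*1000
print('t %.2f yaw %.2f Tz %.3f F'%(s['clock'],o[2],s['wrist_torque'][2]),s['contact_force'].round(1),'T',s['wrist_torque'].round(3),'op %.2f'%(s['opening']*1000),'j6t %.3f'%s['joint_torque'][5],'d',d.round(1),'tilt',np.degrees((Rt.inv()*Rd).as_rotvec()).round(2),'v6 %.1f'%s['joint_vel'][5])
E
python3 q.py
```

```text
t 5.03 yaw 88.80 Tz 0.169 F [-0.4 -0.7 -0.6] T [-0.095  0.024  0.169] op 47.75 j6t 0.878 d [0.  0.  0.3] tilt [0.   0.01 0.  ] v6 -2.7
```

>>> drive_tool([
  {"x": 0,"y": 0,"z": 0,"rx": 0,"ry": 0,"rz": 3},
  {"x": 0,"y": 0,"z": 0,"rx": 0,"ry": 0,"rz": 3},
  {"x": 0,"y": 0,"z": 0,"rx": 0,"ry": 0,"rz": 0},
])

```text
clock: 5.28
tool_pos: [0.5426, -0.1464, 0.1443]
orientation: [180.0, 0.0, 82.8]
contact_force: [-0.7, 0.7, 0.5]
opening: 0.0479
```

```bash
python3 q.py
```

```text
t 5.28 yaw 82.78 Tz -0.056 F [-0.7  0.7  0.5] T [-0.108 -0.034 -0.056] op 47.94 j6t 1.133 d [ 0.1 -0.1  0.3] tilt [0.02 0.02 0.  ] v6 -4.5
```

>>> drive_tool([
  {"x": 0,"y": 0,"z": 0,"rx": 0,"ry": 0,"rz": 3},
  {"x": 0,"y": 0,"z": 0,"rx": 0,"ry": 0,"rz": 3},
  {"x": 0,"y": 0,"z": 0,"rx": 0,"ry": 0,"rz": 0},
])

```text
clock: 5.53
tool_pos: [0.5426, -0.1464, 0.1443]
orientation: [180.0, 0.0, 77.0]
contact_force: [0.3, -0.2, -0.3]
opening: 0.0475
```

```bash
python3 q.py
```

```text
t 5.53 yaw 76.96 Tz -0.137 F [ 0.3 -0.2 -0.3] T [-0.033  0.014 -0.137] op 47.47 j6t 1.069 d [ 0.  -0.2  0.3] tilt [0.03 0.02 0.  ] v6 -5.1
```

>>> drive_tool([
  {"x": 0,"y": 0,"z": 0,"rx": 0,"ry": 0,"rz": 3},
  {"x": 0,"y": 0,"z": 0,"rx": 0,"ry": 0,"rz": 3},
  {"x": 0,"y": 0,"z": 0,"rx": 0,"ry": 0,"rz": 0},
])

```text
clock: 5.78
tool_pos: [0.5428, -0.1464, 0.1443]
orientation: [179.9, 0.0, 71.3]
contact_force: [0.1, 0.1, 0.7]
opening: 0.0475
```

```bash
python3 q.py
```

```text
t 5.78 yaw 71.31 Tz -0.170 F [0.1 0.1 0.7] T [-0.061 -0.037 -0.17 ] op 47.53 j6t 1.006 d [ 0.  -0.3  0.3] tilt [0.05 0.01 0.  ] v6 -5.7
```

>>> drive_tool([
  {"x": 0,"y": 0,"z": 0,"rx": 0,"ry": 0,"rz": 3},
  {"x": 0,"y": 0,"z": 0,"rx": 0,"ry": 0,"rz": 3},
  {"x": 0,"y": 0,"z": 0,"rx": 0,"ry": 0,"rz": 0},
])

```text
clock: 6.03
tool_pos: [0.5428, -0.1464, 0.1443]
orientation: [179.9, 0.0, 65.8]
contact_force: [0.8, -0.4, 0.1]
opening: 0.048
```

```bash
python3 q.py
```

```text
t 6.03 yaw 65.84 Tz 0.120 F [ 0.8 -0.4  0.1] T [-0.083 -0.045  0.12 ] op 48.00 j6t 1.346 d [-0.  -0.3  0.3] tilt [0.06 0.01 0.  ] v6 -6.2
```

>>> drive_tool([
  {"x": 0,"y": 0,"z": 0,"rx": 0,"ry": 0,"rz": 2},
  {"x": 0,"y": 0,"z": 0,"rx": 0,"ry": 0,"rz": 2},
  {"x": 0,"y": 0,"z": 0,"rx": 0,"ry": 0,"rz": 0},
])

```text
clock: 6.28
tool_pos: [0.5429, -0.1464, 0.1443]
orientation: [179.9, 0.0, 62.5]
contact_force: [-0.1, -0.3, 0.1]
opening: 0.0479
```

```bash
python3 q.py
```

```text
t 6.28 yaw 62.54 Tz 0.124 F [-0.1 -0.3  0.1] T [-0.023 -0.041  0.124] op 47.91 j6t 0.962 d [-0.  -0.4  0.3] tilt [0.07 0.01 0.  ] v6 -5.3
```

>>> drive_tool([
  {"x": 0,"y": 0,"z": 0,"rx": 0,"ry": 0,"rz": 2},
  {"x": 0,"y": 0,"z": 0,"rx": 0,"ry": 0,"rz": 2},
  {"x": 0,"y": 0,"z": 0,"rx": 0,"ry": 0,"rz": 0},
])

```text
clock: 6.53
tool_pos: [0.5429, -0.1465, 0.1443]
orientation: [179.9, 0.0, 59.2]
contact_force: [0.0, -0.1, -0.6]
opening: 0.0477
```

```bash
python3 q.py
```

```text
t 6.53 yaw 59.20 Tz 0.023 F [ 0.  -0.1 -0.6] T [-0.036 -0.054  0.023] op 47.68 j6t 0.870 d [-0.1 -0.4  0.3] tilt [0.08 0.01 0.  ] v6 -5.1
```

>>> drive_tool([
  {"x": 0,"y": 0,"z": 0,"rx": 0,"ry": 0,"rz": 1.5},
  {"x": 0,"y": 0,"z": 0,"rx": 0,"ry": 0,"rz": 1.5},
  {"x": 0,"y": 0,"z": 0,"rx": 0,"ry": 0,"rz": 0},
])

```text
clock: 6.78
tool_pos: [0.543, -0.1465, 0.1443]
orientation: [179.9, 0.0, 56.4]
contact_force: [1.1, 0.4, -0.1]
opening: 0.0478
```

```bash
python3 q.py
```

```text
t 6.78 yaw 56.40 Tz -0.029 F [ 1.1  0.4 -0.1] T [-0.044 -0.066 -0.029] op 47.83 j6t 0.445 d [-0.1 -0.5  0.3] tilt [0.09 0.01 0.  ] v6 -2.5
```

>>> drive_tool([
  {"x": 0,"y": 0,"z": 0,"rx": 0,"ry": 0,"rz": 2},
  {"x": 0,"y": 0,"z": 0,"rx": 0,"ry": 0,"rz": 2},
  {"x": 0,"y": 0,"z": 0,"rx": 0,"ry": 0,"rz": 0},
])

```text
clock: 7.03
tool_pos: [0.543, -0.1465, 0.1443]
orientation: [179.9, -0.0, 52.4]
contact_force: [-0.3, -1.6, 0.3]
opening: 0.0477
```

```bash
python3 q.py
```

```text
t 7.03 yaw 52.41 Tz -0.071 F [-0.3 -1.6  0.3] T [-0.081 -0.061 -0.071] op 47.66 j6t 0.653 d [-0.1 -0.6  0.3] tilt [ 0.1  -0.01 -0.  ] v6 -2.9
```

>>> drive_tool([
  {"x": 0,"y": 0,"z": 0,"rx": 0,"ry": 0,"rz": 1.5},
  {"x": 0,"y": 0,"z": 0,"rx": 0,"ry": 0,"rz": 1.5},
  {"x": 0,"y": 0,"z": 0,"rx": 0,"ry": 0,"rz": 0},
])

```text
clock: 7.28
tool_pos: [0.5431, -0.1466, 0.1443]
orientation: [179.9, -0.0, 49.5]
contact_force: [0.7, -0.5, 0.1]
opening: 0.0478
```

```bash
python3 q.py
```

```text
t 7.28 yaw 49.51 Tz -0.085 F [ 0.7 -0.5  0.1] T [-0.08  -0.102 -0.085] op 47.80 j6t 0.384 d [-0.1 -0.6  0.3] tilt [ 0.1  -0.02 -0.  ] v6 -2.5
```

>>> drive_tool([
  {"x": 0,"y": 0,"z": 0,"rx": 0,"ry": 0,"rz": 1},
  {"x": 0,"y": 0,"z": 0,"rx": 0,"ry": 0,"rz": 1},
  {"x": 0,"y": 0,"z": 0,"rx": 0,"ry": 0,"rz": 0},
])

```text
clock: 7.53
tool_pos: [0.5431, -0.1466, 0.1443]
orientation: [179.9, -0.0, 47.5]
contact_force: [1.2, -0.9, -1.0]
opening: 0.0479
```

```bash
python3 q.py
```

```text
t 7.53 yaw 47.46 Tz -0.053 F [ 1.2 -0.9 -1. ] T [-0.102 -0.162 -0.053] op 47.92 j6t 0.227 d [-0.2 -0.6  0.3] tilt [ 0.1  -0.03 -0.  ] v6 -1.2
```

>>> drive_tool([
  {"x": 0,"y": 0,"z": 0,"rx": 0,"ry": 0,"rz": 1},
  {"x": 0,"y": 0,"z": 0,"rx": 0,"ry": 0,"rz": 1},
  {"x": 0,"y": 0,"z": 0,"rx": 0,"ry": 0,"rz": 0},
])

```text
clock: 7.78
tool_pos: [0.5431, -0.1466, 0.1443]
orientation: [179.9, -0.0, 45.3]
contact_force: [1.1, -1.1, 0.1]
opening: 0.0477
```

```bash
python3 q.py
```

```text
t 7.78 yaw 45.30 Tz 0.026 F [ 1.1 -1.1  0.1] T [-0.109 -0.088  0.026] op 47.73 j6t 0.323 d [-0.2 -0.7  0.3] tilt [ 0.11 -0.03 -0.  ] v6 -0.8
```

>>> drive_tool([
  {"x": 0,"y": 0,"z": 0,"rx": 0,"ry": 0,"rz": 1},
  {"x": 0,"y": 0,"z": 0,"rx": 0,"ry": 0,"rz": 0.5},
  {"x": 0,"y": 0,"z": 0,"rx": 0,"ry": 0,"rz": 0},
])

```text
clock: 8.03
tool_pos: [0.5431, -0.1466, 0.1443]
orientation: [179.9, -0.0, 43.7]
contact_force: [1.9, -0.5, -0.8]
opening: 0.0478
```

```bash
python3 q.py
```

```text
t 8.03 yaw 43.68 Tz 0.194 F [ 1.9 -0.5 -0.8] T [-0.09  -0.126  0.194] op 47.80 j6t 0.388 d [-0.2 -0.7  0.3] tilt [ 0.11 -0.02 -0.  ] v6 -0.1
```

>>> drive_tool([
  {"x": 0,"y": 0,"z": 0,"rx": 0,"ry": 0,"rz": 1},
  {"x": 0,"y": 0,"z": 0,"rx": 0,"ry": 0,"rz": 0.5},
  {"x": 0,"y": 0,"z": 0,"rx": 0,"ry": 0,"rz": 0},
])

```text
clock: 8.28
tool_pos: [0.5431, -0.1466, 0.1443]
orientation: [179.9, -0.0, 42.0]
contact_force: [1.5, -1.3, -1.2]
opening: 0.0477
```

```bash
python3 q.py
```

```text
t 8.28 yaw 42.04 Tz 0.154 F [ 1.5 -1.3 -1.2] T [-0.106 -0.075  0.154] op 47.69 j6t 0.403 d [-0.2 -0.6  0.3] tilt [ 0.11 -0.02 -0.  ] v6 -0.0
```

>>> drive_tool([
  {"x": 0,"y": 0,"z": 0,"rx": 0,"ry": 0,"rz": 1},
  {"x": 0,"y": 0,"z": 0,"rx": 0,"ry": 0,"rz": 0.5},
  {"x": 0,"y": 0,"z": 0,"rx": 0,"ry": 0,"rz": 0},
])

```text
clock: 8.53
tool_pos: [0.5431, -0.1466, 0.1443]
orientation: [179.9, -0.0, 40.4]
contact_force: [1.0, -0.5, -0.7]
opening: 0.048
```

```bash
python3 q.py
```

```text
t 8.53 yaw 40.39 Tz 0.275 F [ 1.  -0.5 -0.7] T [-0.037 -0.113  0.275] op 48.02 j6t 0.480 d [-0.3 -0.7  0.3] tilt [ 0.12 -0.03 -0.  ] v6 -0.1
```

>>> drive_tool([
  {"x": 0,"y": 0,"z": 0,"rx": 0,"ry": 0,"rz": 1},
  {"x": 0,"y": 0,"z": 0,"rx": 0,"ry": 0,"rz": 1},
  {"x": 0,"y": 0,"z": 0,"rx": 0,"ry": 0,"rz": 0},
])

```text
clock: 8.78
tool_pos: [0.5433, -0.1466, 0.1443]
orientation: [179.9, -0.0, 38.2]
contact_force: [1.5, -0.4, -0.1]
opening: 0.0481
```

```bash
python3 q.py
```

```text
t 8.78 yaw 38.18 Tz 0.287 F [ 1.5 -0.4 -0.1] T [-0.092 -0.121  0.287] op 48.09 j6t 0.610 d [-0.4 -0.8  0.3] tilt [ 0.13 -0.04 -0.  ] v6 -0.6
```

>>> drive_tool([
  {"x": 0,"y": 0,"z": 0,"rx": 0,"ry": 0,"rz": 1},
  {"x": 0,"y": 0,"z": 0,"rx": 0,"ry": 0,"rz": 1},
  {"x": 0,"y": 0,"z": 0,"rx": 0,"ry": 0,"rz": 0},
])

```text
clock: 9.03
tool_pos: [0.5433, -0.1467, 0.1443]
orientation: [179.9, -0.0, 36.0]
contact_force: [1.0, -0.3, -0.7]
opening: 0.0475
```

```bash
python3 q.py
```

```text
t 9.03 yaw 35.96 Tz 0.264 F [ 1.  -0.3 -0.7] T [-0.109 -0.152  0.264] op 47.54 j6t 0.639 d [-0.4 -0.8  0.3] tilt [ 0.14 -0.04 -0.  ] v6 -0.6
```

>>> drive_tool([
  {"x": 0,"y": 0,"z": 0,"rx": 0,"ry": 0,"rz": 1},
  {"x": 0,"y": 0,"z": 0,"rx": 0,"ry": 0,"rz": 1},
  {"x": 0,"y": 0,"z": 0,"rx": 0,"ry": 0,"rz": 0},
], squeeze=12)

```text
clock: 9.28
tool_pos: [0.5431, -0.1468, 0.1444]
orientation: [179.9, -0.0, 33.7]
contact_force: [0.9, -1.1, -0.9]
opening: 0.0476
```

```bash
python3 q.py
```

```text
t 9.28 yaw 33.74 Tz 0.339 F [ 0.9 -1.1 -0.9] T [-0.066 -0.112  0.339] op 47.62 j6t 0.696 d [-0.2 -0.8  0.4] tilt [ 0.13 -0.02 -0.  ] v6 -0.6
```

>>> drive_tool([
  {"x": 0,"y": 0,"z": 0,"rx": 0,"ry": 0,"rz": -2},
  {"x": 0,"y": 0,"z": 0,"rx": 0,"ry": 0,"rz": -2},
  {"x": 0,"y": 0,"z": 0,"rx": 0,"ry": 0,"rz": 0},
])

```text
clock: 9.53
tool_pos: [0.5431, -0.1468, 0.1444]
orientation: [179.9, -0.0, 37.8]
contact_force: [0.2, -0.9, -0.8]
opening: 0.0478
```

```bash
python3 q.py
```

```text
t 9.53 yaw 37.79 Tz 0.161 F [ 0.2 -0.9 -0.8] T [-0.246 -0.117  0.161] op 47.76 j6t -0.560 d [-0.2 -0.8  0.4] tilt [ 0.13 -0.03 -0.  ] v6 2.8
```

>>> drive_tool([
  {"x": 0,"y": 0,"z": 0,"rx": 0,"ry": 0,"rz": -2},
  {"x": 0,"y": 0,"z": 0,"rx": 0,"ry": 0,"rz": -2},
  {"x": 0,"y": 0,"z": 0,"rx": 0,"ry": 0,"rz": 0},
])

```text
clock: 9.78
tool_pos: [0.5431, -0.1468, 0.1444]
orientation: [179.9, -0.0, 41.7]
contact_force: [1.1, -0.6, -0.9]
opening: 0.0478
```

```bash
python3 q.py
```

```text
t 9.78 yaw 41.68 Tz 0.009 F [ 1.1 -0.6 -0.9] T [-0.166 -0.154  0.009] op 47.81 j6t -0.791 d [-0.1 -0.8  0.4] tilt [ 0.12 -0.03 -0.  ] v6 3.3
```

>>> drive_tool([
  {"x": 0,"y": 0,"z": 0,"rx": 0,"ry": 0,"rz": -2},
  {"x": 0,"y": 0,"z": 0,"rx": 0,"ry": 0,"rz": -2},
  {"x": 0,"y": 0,"z": 0,"rx": 0,"ry": 0,"rz": 0},
])

```text
clock: 10.03
tool_pos: [0.5431, -0.1468, 0.1444]
orientation: [179.9, -0.0, 45.4]
contact_force: [1.0, -0.6, -0.5]
opening: 0.0477
```

```bash
python3 q.py
```

```text
t 10.03 yaw 45.41 Tz -0.091 F [ 1.  -0.6 -0.5] T [-0.137 -0.089 -0.091] op 47.67 j6t -0.922 d [-0.1 -0.7  0.4] tilt [ 0.11 -0.05 -0.  ] v6 3.8
```

>>> drive_tool([
  {"x": 0,"y": 0,"z": 0,"rx": 0,"ry": 0,"rz": -2},
  {"x": 0,"y": 0,"z": 0,"rx": 0,"ry": 0,"rz": -2},
  {"x": 0,"y": 0,"z": 0,"rx": 0,"ry": 0,"rz": 0},
])

```text
clock: 10.28
tool_pos: [0.543, -0.1467, 0.1444]
orientation: [179.9, -0.1, 49.1]
contact_force: [-0.3, -0.7, -0.4]
opening: 0.0478
```

```bash
python3 q.py
```

```text
t 10.28 yaw 49.06 Tz -0.025 F [-0.3 -0.7 -0.4] T [-0.186 -0.155 -0.025] op 47.83 j6t -0.846 d [-0.  -0.7  0.4] tilt [ 0.1  -0.06 -0.  ] v6 4.0
```

>>> drive_tool([
  {"x": 0,"y": 0,"z": 0,"rx": 0,"ry": 0,"rz": -2},
  {"x": 0,"y": 0,"z": 0,"rx": 0,"ry": 0,"rz": -2},
  {"x": 0,"y": 0,"z": 0,"rx": 0,"ry": 0,"rz": 0},
])

```text
clock: 10.53
tool_pos: [0.543, -0.1467, 0.1444]
orientation: [179.9, -0.1, 52.7]
contact_force: [-0.7, 0.5, 0.3]
opening: 0.0479
```

```bash
python3 q.py
```

```text
t 10.53 yaw 52.67 Tz 0.087 F [-0.7  0.5  0.3] T [-0.205 -0.101  0.087] op 47.93 j6t -0.779 d [ 0.  -0.6  0.4] tilt [ 0.1  -0.05 -0.  ] v6 4.2
```

>>> drive_tool([
  {"x": 0,"y": 0,"z": 0,"rx": 0,"ry": 0,"rz": -2},
  {"x": 0,"y": 0,"z": 0,"rx": 0,"ry": 0,"rz": -2},
  {"x": 0,"y": 0,"z": 0,"rx": 0,"ry": 0,"rz": 0},
])

```text
clock: 10.78
tool_pos: [0.543, -0.1466, 0.1444]
orientation: [179.9, -0.1, 56.3]
contact_force: [1.1, 0.0, -1.1]
opening: 0.0477
```

```bash
python3 q.py
```

```text
t 10.78 yaw 56.25 Tz 0.117 F [ 1.1  0.  -1.1] T [-0.19  -0.128  0.117] op 47.69 j6t -0.717 d [ 0.  -0.6  0.4] tilt [ 0.09 -0.05 -0.  ] v6 4.3
```

>>> drive_tool([
  {"x": 0,"y": 0,"z": 0,"rx": 0,"ry": 0,"rz": -2},
  {"x": 0,"y": 0,"z": 0,"rx": 0,"ry": 0,"rz": -2},
  {"x": 0,"y": 0,"z": 0,"rx": 0,"ry": 0,"rz": 0},
])

```text
clock: 11.03
tool_pos: [0.5429, -0.1466, 0.1443]
orientation: [179.9, -0.0, 59.8]
contact_force: [0.5, -0.0, -0.2]
opening: 0.048
```

```bash
python3 q.py
```

```text
t 11.03 yaw 59.82 Tz 0.266 F [ 0.5 -0.  -0.2] T [-0.142 -0.108  0.266] op 47.97 j6t -0.660 d [ 0.  -0.5  0.3] tilt [ 0.09 -0.04 -0.  ] v6 4.4
```

>>> drive_tool([
  {"x": 0,"y": 0,"z": 0,"rx": 0,"ry": 0,"rz": -2},
  {"x": 0,"y": 0,"z": 0,"rx": 0,"ry": 0,"rz": -2},
  {"x": 0,"y": 0,"z": 0,"rx": 0,"ry": 0,"rz": 0},
])

```text
clock: 11.28
tool_pos: [0.5429, -0.1466, 0.1444]
orientation: [179.9, -0.0, 63.3]
contact_force: [0.3, 0.6, -0.0]
opening: 0.0477
```

```bash
python3 q.py
```

```text
t 11.28 yaw 63.34 Tz 0.115 F [ 0.3  0.6 -0. ] T [-0.116 -0.116  0.115] op 47.75 j6t -0.794 d [ 0.1 -0.5  0.4] tilt [ 0.09 -0.03 -0.  ] v6 4.5
```

>>> drive_tool([
  {"x": 0,"y": 0,"z": 0,"rx": 0,"ry": 0,"rz": -2},
  {"x": 0,"y": 0,"z": 0,"rx": 0,"ry": 0,"rz": -2},
  {"x": 0,"y": 0,"z": 0,"rx": 0,"ry": 0,"rz": 0},
])

```text
clock: 11.53
tool_pos: [0.5428, -0.1465, 0.1444]
orientation: [179.9, -0.0, 66.8]
contact_force: [-0.2, 0.1, -1.0]
opening: 0.0479
```

```bash
python3 q.py
```

```text
t 11.53 yaw 66.80 Tz -0.114 F [-0.2  0.1 -1. ] T [-0.156 -0.152 -0.114] op 47.85 j6t -0.972 d [ 0.1 -0.4  0.4] tilt [ 0.08 -0.04 -0.  ] v6 4.8
```

>>> drive_tool([
  {"x": 0,"y": 0,"z": 0,"rx": 0,"ry": 0,"rz": -2},
  {"x": 0,"y": 0,"z": 0,"rx": 0,"ry": 0,"rz": -2},
  {"x": 0,"y": 0,"z": 0,"rx": 0,"ry": 0,"rz": 0},
])

```text
clock: 11.78
tool_pos: [0.5428, -0.1465, 0.1444]
orientation: [179.9, -0.0, 70.3]
contact_force: [0.1, -0.1, -0.4]
opening: 0.0481
```

```bash
python3 q.py
```

```text
t 11.78 yaw 70.26 Tz -0.065 F [ 0.1 -0.1 -0.4] T [-0.13  -0.14  -0.065] op 48.07 j6t -0.898 d [ 0.1 -0.3  0.4] tilt [ 0.07 -0.05 -0.  ] v6 4.6
```

>>> drive_tool([
  {"x": 0,"y": 0,"z": 0,"rx": 0,"ry": 0,"rz": -2},
  {"x": 0,"y": 0,"z": 0,"rx": 0,"ry": 0,"rz": -2},
  {"x": 0,"y": 0,"z": 0,"rx": 0,"ry": 0,"rz": 0},
])

```text
clock: 12.03
tool_pos: [0.5427, -0.1465, 0.1444]
orientation: [179.9, -0.0, 73.7]
contact_force: [-0.0, -0.3, 0.3]
opening: 0.0481
```

```bash
python3 q.py
```

```text
t 12.03 yaw 73.73 Tz -0.005 F [-0.  -0.3  0.3] T [-0.124 -0.182 -0.005] op 48.06 j6t -0.832 d [ 0.1 -0.3  0.4] tilt [ 0.07 -0.05 -0.  ] v6 4.6
```

>>> drive_tool([
  {"x": 0,"y": 0,"z": 0,"rx": 0,"ry": 0,"rz": -2},
  {"x": 0,"y": 0,"z": 0,"rx": 0,"ry": 0,"rz": -2},
  {"x": 0,"y": 0,"z": 0,"rx": 0,"ry": 0,"rz": 0},
])

```text
clock: 12.28
tool_pos: [0.5427, -0.1465, 0.1444]
orientation: [179.9, -0.0, 77.2]
contact_force: [-0.6, 0.7, 0.0]
opening: 0.0476
```

```bash
python3 q.py
```

```text
t 12.28 yaw 77.22 Tz 0.118 F [-0.6  0.7  0. ] T [-0.134 -0.152  0.118] op 47.58 j6t -0.771 d [ 0.1 -0.2  0.4] tilt [ 0.06 -0.04 -0.  ] v6 4.6
```

>>> drive_tool([
  {"x": 0,"y": 0,"z": 0,"rx": 0,"ry": 0,"rz": -2},
  {"x": 0,"y": 0,"z": 0,"rx": 0,"ry": 0,"rz": -2},
  {"x": 0,"y": 0,"z": 0,"rx": 0,"ry": 0,"rz": 0},
])

```text
clock: 12.53
tool_pos: [0.5426, -0.1464, 0.1444]
orientation: [179.9, -0.0, 80.7]
contact_force: [-0.2, -0.2, -0.3]
opening: 0.0476
```

```bash
python3 q.py
```

```text
t 12.53 yaw 80.72 Tz 0.098 F [-0.2 -0.2 -0.3] T [-0.121 -0.158  0.098] op 47.58 j6t -0.715 d [ 0.1 -0.1  0.4] tilt [ 0.06 -0.04 -0.  ] v6 4.7
```

>>> drive_tool([
  {"x": 0,"y": 0,"z": 0,"rx": 0,"ry": 0,"rz": -2},
  {"x": 0,"y": 0,"z": 0,"rx": 0,"ry": 0,"rz": -2},
  {"x": 0,"y": 0,"z": 0,"rx": 0,"ry": 0,"rz": 0},
])

```text
clock: 12.78
tool_pos: [0.5426, -0.1464, 0.1444]
orientation: [179.9, -0.0, 84.2]
contact_force: [-0.0, 0.2, 0.1]
opening: 0.0475
```

```bash
python3 q.py
```

```text
t 12.78 yaw 84.21 Tz 0.134 F [-0.   0.2  0.1] T [-0.047 -0.109  0.134] op 47.50 j6t -0.665 d [ 0.1 -0.1  0.4] tilt [ 0.05 -0.03 -0.  ] v6 4.5
```

>>> drive_tool([
  {"x": 0,"y": 0,"z": 0,"rx": 0,"ry": 0,"rz": -2},
  {"x": 0,"y": 0,"z": 0,"rx": 0,"ry": 0,"rz": -2},
  {"x": 0,"y": 0,"z": 0,"rx": 0,"ry": 0,"rz": 0},
])

```text
clock: 13.03
tool_pos: [0.5425, -0.1465, 0.1444]
orientation: [180.0, -0.0, 87.7]
contact_force: [0.5, -0.6, 0.3]
opening: 0.0481
```

```bash
python3 q.py
```

```text
t 13.03 yaw 87.68 Tz 0.028 F [ 0.5 -0.6  0.3] T [-0.071 -0.057  0.028] op 48.08 j6t -0.816 d [ 0.1 -0.   0.4] tilt [ 0.04 -0.03 -0.  ] v6 4.7
```

>>> drive_tool([
  {"x": 0,"y": 0,"z": 0,"rx": 0,"ry": 0,"rz": -2},
  {"x": 0,"y": 0,"z": 0,"rx": 0,"ry": 0,"rz": -2},
  {"x": 0,"y": 0,"z": 0,"rx": 0,"ry": 0,"rz": 0},
])

```text
clock: 13.28
tool_pos: [0.5425, -0.1465, 0.1443]
orientation: [180.0, -0.0, 91.1]
contact_force: [-1.2, 0.3, -0.1]
opening: 0.0478
```

```bash
python3 q.py
```

```text
t 13.28 yaw 91.11 Tz -0.130 F [-1.2  0.3 -0.1] T [-0.097 -0.117 -0.13 ] op 47.76 j6t -0.971 d [0.2 0.  0.3] tilt [ 0.04 -0.04 -0.  ] v6 4.8
```

>>> drive_tool([
  {"x": 0,"y": 0,"z": 0,"rx": 0,"ry": 0,"rz": -2},
  {"x": 0,"y": 0,"z": 0,"rx": 0,"ry": 0,"rz": -2},
  {"x": 0,"y": 0,"z": 0,"rx": 0,"ry": 0,"rz": 0},
])

```text
clock: 13.53
tool_pos: [0.5424, -0.1464, 0.1444]
orientation: [180.0, -0.0, 94.5]
contact_force: [-1.0, -1.1, 0.2]
opening: 0.0474
```

```bash
python3 q.py
```

```text
t 13.53 yaw 94.55 Tz -0.099 F [-1.  -1.1  0.2] T [-0.042 -0.102 -0.099] op 47.37 j6t -0.913 d [0.1 0.1 0.4] tilt [ 0.04 -0.04 -0.  ] v6 4.8
```

>>> drive_tool([
  {"x": 0,"y": 0,"z": 0,"rx": 0,"ry": 0,"rz": -2},
  {"x": 0,"y": 0,"z": 0,"rx": 0,"ry": 0,"rz": -2},
  {"x": 0,"y": 0,"z": 0,"rx": 0,"ry": 0,"rz": 0},
])

```text
clock: 13.78
tool_pos: [0.5424, -0.1464, 0.1443]
orientation: [180.0, -0.0, 98.0]
contact_force: [-0.5, -0.6, 0.4]
opening: 0.0481
```

```bash
python3 q.py
```

```text
t 13.78 yaw 98.01 Tz -0.033 F [-0.5 -0.6  0.4] T [-0.061 -0.109 -0.033] op 48.11 j6t -0.857 d [0.1 0.2 0.3] tilt [ 0.04 -0.05 -0.  ] v6 4.7
```

>>> drive_tool([
  {"x": 0,"y": 0,"z": 0,"rx": 0,"ry": 0,"rz": -2},
  {"x": 0,"y": 0,"z": 0,"rx": 0,"ry": 0,"rz": -2},
  {"x": 0,"y": 0,"z": 0,"rx": 0,"ry": 0,"rz": 0},
])

```text
clock: 14.03
tool_pos: [0.5423, -0.1465, 0.1444]
orientation: [180.0, -0.0, 101.5]
contact_force: [-0.8, -0.2, 0.9]
opening: 0.0479
```

```bash
python3 q.py
```

```text
t 14.03 yaw 101.47 Tz 0.008 F [-0.8 -0.2  0.9] T [-0.157 -0.118  0.008] op 47.93 j6t -0.804 d [0.1 0.2 0.4] tilt [ 0.03 -0.05 -0.  ] v6 4.6
```

>>> drive_tool([
  {"x": 0,"y": 0,"z": 0,"rx": 0,"ry": 0,"rz": -2},
  {"x": 0,"y": 0,"z": 0,"rx": 0,"ry": 0,"rz": -2},
  {"x": 0,"y": 0,"z": 0,"rx": 0,"ry": 0,"rz": 0},
])

```text
clock: 14.28
tool_pos: [0.5423, -0.1464, 0.1443]
orientation: [180.0, -0.0, 105.0]
contact_force: [0.2, -1.4, -0.4]
opening: 0.0479
```

```bash
python3 q.py
```

```text
t 14.28 yaw 104.96 Tz 0.045 F [ 0.2 -1.4 -0.4] T [-0.062 -0.127  0.045] op 47.92 j6t -0.755 d [0.1 0.3 0.3] tilt [ 0.03 -0.05 -0.  ] v6 4.6
```

>>> drive_tool([
  {"x": 0,"y": 0,"z": 0,"rx": 0,"ry": 0,"rz": -2},
  {"x": 0,"y": 0,"z": 0,"rx": 0,"ry": 0,"rz": -2},
  {"x": 0,"y": 0,"z": 0,"rx": 0,"ry": 0,"rz": 0},
])

```text
clock: 14.53
tool_pos: [0.5422, -0.1464, 0.1444]
orientation: [180.0, -0.0, 108.4]
contact_force: [-2.1, -0.2, 0.6]
opening: 0.0477
```

```bash
python3 q.py
```

```text
t 14.53 yaw 108.44 Tz 0.141 F [-2.1 -0.2  0.6] T [-0.071 -0.091  0.141] op 47.74 j6t -0.710 d [0.  0.3 0.4] tilt [ 0.02 -0.04 -0.  ] v6 4.6
```

>>> drive_tool([
  {"x": 0,"y": 0,"z": 0,"rx": 0,"ry": 0,"rz": -2},
  {"x": 0,"y": 0,"z": 0,"rx": 0,"ry": 0,"rz": -2},
  {"x": 0,"y": 0,"z": 0,"rx": 0,"ry": 0,"rz": 0},
])

```text
clock: 14.78
tool_pos: [0.5422, -0.1465, 0.1443]
orientation: [180.0, -0.0, 111.9]
contact_force: [-0.2, -1.3, -0.3]
opening: 0.0481
```

```bash
python3 q.py
```

```text
t 14.78 yaw 111.93 Tz 0.176 F [-0.2 -1.3 -0.3] T [-0.057 -0.096  0.176] op 48.13 j6t -0.672 d [0.  0.4 0.3] tilt [ 0.01 -0.04 -0.  ] v6 4.7
```

>>> drive_tool([
  {"x": 0,"y": 0,"z": 0,"rx": 0,"ry": 0,"rz": -2},
  {"x": 0,"y": 0,"z": 0,"rx": 0,"ry": 0,"rz": -2},
  {"x": 0,"y": 0,"z": 0,"rx": 0,"ry": 0,"rz": 0},
])

```text
clock: 15.03
tool_pos: [0.5421, -0.1465, 0.1443]
orientation: [180.0, -0.0, 115.4]
contact_force: [-1.6, -0.9, 0.1]
opening: 0.0474
```

```bash
python3 q.py
```

```text
t 15.03 yaw 115.40 Tz 0.055 F [-1.6 -0.9  0.1] T [-0.034 -0.131  0.055] op 47.44 j6t -0.800 d [0.  0.4 0.3] tilt [ 0.01 -0.04 -0.  ] v6 4.8
```

>>> drive_tool([
  {"x": 0,"y": 0,"z": 0,"rx": 0,"ry": 0,"rz": -2},
  {"x": 0,"y": 0,"z": 0,"rx": 0,"ry": 0,"rz": -2},
  {"x": 0,"y": 0,"z": 0,"rx": 0,"ry": 0,"rz": 0},
])

```text
clock: 15.28
tool_pos: [0.5421, -0.1465, 0.1443]
orientation: [180.0, -0.0, 118.8]
contact_force: [-0.8, -0.7, -0.4]
opening: 0.0478
```

```bash
python3 q.py
```

```text
t 15.28 yaw 118.83 Tz -0.080 F [-0.8 -0.7 -0.4] T [-0.042 -0.036 -0.08 ] op 47.80 j6t -0.971 d [-0.   0.5  0.3] tilt [ 0.01 -0.05 -0.  ] v6 4.9
```

>>> drive_tool([
  {"x": 0,"y": 0,"z": 0,"rx": 0,"ry": 0,"rz": -2},
  {"x": 0,"y": 0,"z": 0,"rx": 0,"ry": 0,"rz": -2},
  {"x": 0,"y": 0,"z": 0,"rx": 0,"ry": 0,"rz": 0},
])

```text
clock: 15.53
tool_pos: [0.542, -0.1466, 0.1444]
orientation: [180.0, -0.1, 122.3]
contact_force: [-0.4, -0.1, 0.4]
opening: 0.0477
```

```bash
python3 q.py
```

```text
t 15.53 yaw 122.25 Tz -0.074 F [-0.4 -0.1  0.4] T [ 0.032 -0.087 -0.074] op 47.71 j6t -0.933 d [-0.   0.5  0.4] tilt [ 0.02 -0.06 -0.  ] v6 4.7
```

>>> drive_tool([
  {"x": 0,"y": 0,"z": 0,"rx": 0,"ry": 0,"rz": -2},
  {"x": 0,"y": 0,"z": 0,"rx": 0,"ry": 0,"rz": -2},
  {"x": 0,"y": 0,"z": 0,"rx": 0,"ry": 0,"rz": 0},
])

```text
clock: 15.78
tool_pos: [0.542, -0.1466, 0.1443]
orientation: [180.0, -0.1, 125.7]
contact_force: [-0.9, 0.1, 0.2]
opening: 0.0475
```

```bash
python3 q.py
```

```text
t 15.78 yaw 125.71 Tz -0.029 F [-0.9  0.1  0.2] T [ 0.018 -0.023 -0.029] op 47.49 j6t -0.890 d [-0.1  0.6  0.3] tilt [ 0.01 -0.06 -0.  ] v6 4.6
```

>>> drive_tool([
  {"x": 0,"y": 0,"z": 0,"rx": 0,"ry": 0,"rz": -2},
  {"x": 0,"y": 0,"z": 0,"rx": 0,"ry": 0,"rz": -2},
  {"x": 0,"y": 0,"z": 0,"rx": 0,"ry": 0,"rz": 0},
])

```text
clock: 16.03
tool_pos: [0.5419, -0.1466, 0.1443]
orientation: [180.0, -0.1, 129.2]
contact_force: [-1.4, -0.5, 0.4]
opening: 0.0475
```

```bash
python3 q.py
```

```text
t 16.03 yaw 129.17 Tz 0.027 F [-1.4 -0.5  0.4] T [ 0.001 -0.082  0.027] op 47.49 j6t -0.846 d [-0.1  0.6  0.3] tilt [ 0.01 -0.06 -0.  ] v6 4.7
```

>>> drive_tool([
  {"x": 0,"y": 0,"z": 0,"rx": 0,"ry": 0,"rz": -2},
  {"x": 0,"y": 0,"z": 0,"rx": 0,"ry": 0,"rz": -2},
  {"x": 0,"y": 0,"z": 0,"rx": 0,"ry": 0,"rz": 0},
])

```text
clock: 16.28
tool_pos: [0.5419, -0.1466, 0.1443]
orientation: [180.0, -0.1, 132.6]
contact_force: [-0.3, -0.3, 0.4]
opening: 0.048
```

```bash
python3 q.py
```

```text
t 16.28 yaw 132.64 Tz 0.027 F [-0.3 -0.3  0.4] T [-0.01  -0.065  0.027] op 47.96 j6t -0.804 d [-0.2  0.7  0.3] tilt [ 0.01 -0.07 -0.  ] v6 4.7
```

>>> drive_tool([
  {"x": 0,"y": 0,"z": 0,"rx": 0,"ry": 0,"rz": -2},
  {"x": 0,"y": 0,"z": 0,"rx": 0,"ry": 0,"rz": -2},
  {"x": 0,"y": 0,"z": 0,"rx": 0,"ry": 0,"rz": 0},
])

```text
clock: 16.53
tool_pos: [0.5419, -0.1466, 0.1443]
orientation: [180.0, -0.1, 136.1]
contact_force: [-1.4, -0.8, -0.0]
opening: 0.0478
```

```bash
python3 q.py
```

```text
t 16.53 yaw 136.12 Tz 0.127 F [-1.4 -0.8 -0. ] T [-0.006 -0.073  0.127] op 47.79 j6t -0.764 d [-0.2  0.7  0.3] tilt [ 0.01 -0.07 -0.  ] v6 4.6
```

>>> drive_tool([
  {"x": 0,"y": 0,"z": 0,"rx": 0,"ry": 0,"rz": -2},
  {"x": 0,"y": 0,"z": 0,"rx": 0,"ry": 0,"rz": -2},
  {"x": 0,"y": 0,"z": 0,"rx": 0,"ry": 0,"rz": 0},
])

```text
clock: 16.78
tool_pos: [0.5418, -0.1467, 0.1443]
orientation: [180.0, -0.1, 139.6]
contact_force: [-0.6, -0.3, 1.0]
opening: 0.0476
```

```bash
python3 q.py
```

```text
t 16.78 yaw 139.60 Tz 0.153 F [-0.6 -0.3  1. ] T [0.066 0.021 0.153] op 47.63 j6t -0.728 d [-0.3  0.7  0.3] tilt [ 0.   -0.07 -0.  ] v6 4.7
```

>>> drive_tool([
  {"x": 0,"y": 0,"z": 0,"rx": 0,"ry": 0,"rz": -2},
  {"x": 0,"y": 0,"z": 0,"rx": 0,"ry": 0,"rz": -2},
  {"x": 0,"y": 0,"z": 0,"rx": 0,"ry": 0,"rz": 0},
])

```text
clock: 17.03
tool_pos: [0.5418, -0.1467, 0.1443]
orientation: [180.0, -0.1, 143.1]
contact_force: [-0.8, 0.4, 1.1]
opening: 0.0476
```

```bash
python3 q.py
```

```text
t 17.03 yaw 143.08 Tz 0.106 F [-0.8  0.4  1.1] T [ 0.022 -0.057  0.106] op 47.62 j6t -0.697 d [-0.3  0.7  0.3] tilt [ 0.   -0.07 -0.  ] v6 4.6
```

>>> drive_tool([
  {"x": 0,"y": 0,"z": 0,"rx": 0,"ry": 0,"rz": -2},
  {"x": 0,"y": 0,"z": 0,"rx": 0,"ry": 0,"rz": -1},
  {"x": 0,"y": 0,"z": 0,"rx": 0,"ry": 0,"rz": 0},
])

```text
clock: 17.28
tool_pos: [0.5418, -0.1467, 0.1443]
orientation: [-180.0, -0.1, 145.6]
contact_force: [-1.3, -0.7, 0.6]
opening: 0.0478
```

```bash
python3 q.py
```

```text
t 17.28 yaw 145.61 Tz 0.124 F [-1.3 -0.7  0.6] T [ 0.06  -0.027  0.124] op 47.75 j6t -0.311 d [-0.4  0.8  0.3] tilt [-0.   -0.07  0.  ] v6 2.4
```

>>> drive_tool([
  {"x": 0,"y": 0,"z": 0,"rx": 0,"ry": 0,"rz": -1},
  {"x": 0,"y": 0,"z": 0,"rx": 0,"ry": 0,"rz": -1},
  {"x": 0,"y": 0,"z": 0,"rx": 0,"ry": 0,"rz": 0},
])

```text
clock: 17.53
tool_pos: [0.5418, -0.1468, 0.1443]
orientation: [-180.0, -0.1, 147.5]
contact_force: [-1.2, -1.4, 1.7]
opening: 0.0478
```

```bash
python3 q.py
```

```text
t 17.53 yaw 147.51 Tz 0.073 F [-1.2 -1.4  1.7] T [-0.006 -0.006  0.073] op 47.80 j6t -0.178 d [-0.4  0.8  0.3] tilt [-0.   -0.07  0.  ] v6 1.4
```

>>> drive_tool([
  {"x": 0,"y": 0,"z": 0,"rx": 0,"ry": 0,"rz": -1},
  {"x": 0,"y": 0,"z": 0,"rx": 0,"ry": 0,"rz": -0.5},
  {"x": 0,"y": 0,"z": 0,"rx": 0,"ry": 0,"rz": 0},
])

```text
clock: 17.78
tool_pos: [0.5417, -0.1468, 0.1443]
orientation: [-180.0, -0.1, 149.1]
contact_force: [-1.7, -0.7, 1.0]
opening: 0.0479
```

```bash
python3 q.py
```

```text
t 17.78 yaw 149.09 Tz -0.078 F [-1.7 -0.7  1. ] T [-0.003  0.002 -0.078] op 47.89 j6t -0.154 d [-0.4  0.8  0.3] tilt [-0.   -0.08  0.  ] v6 0.3
```

>>> drive_tool([
  {"x": 0,"y": 0,"z": 0,"rx": 0,"ry": 0,"rz": 0},
  {"x": 0,"y": 0,"z": 0,"rx": 0,"ry": 0,"rz": 0},
  {"x": 0,"y": 0,"z": 0,"rx": 0,"ry": 0,"rz": 0},
  {"x": 0,"y": 0,"z": 0,"rx": 0,"ry": 0,"rz": 0},
  {"x": 0,"y": 0,"z": 0,"rx": 0,"ry": 0,"rz": 0},
  {"x": 0,"y": 0,"z": 0,"rx": 0,"ry": 0,"rz": 0},
], claw=0.7)

```text
clock: 18.28
tool_pos: [0.5421, -0.1464, 0.1443]
orientation: [180.0, -0.0, 149.1]
contact_force: [-0.3, -0.3, -0.2]
opening: 0.0797
```

```bash
python3 q.py
```

```text
t 18.28 yaw 149.06 Tz -0.003 F [-0.3 -0.3 -0.2] T [ 0.051 -0.158 -0.003] op 79.72 j6t 0.001 d [-0.3  0.3  0.3] tilt [ 0.04 -0.05 -0.  ] v6 0.1
```

>>> drive_tool([
  {"x": 0,"y": 0,"z": -0.015,"rx": 0,"ry": 0,"rz": 0},
  {"x": 0,"y": 0,"z": -0.03,"rx": 0,"ry": 0,"rz": 0},
  {"x": 0,"y": 0,"z": -0.03,"rx": 0,"ry": 0,"rz": 0},
  {"x": 0,"y": 0,"z": -0.015,"rx": 0,"ry": 0,"rz": 0},
  {"x": 0,"y": 0,"z": 0,"rx": 0,"ry": 0,"rz": 0},
])

```text
clock: 18.7
tool_pos: [0.5413, -0.1461, 0.2364]
orientation: [-180.0, -0.3, 149.1]
contact_force: [-0.1, -0.1, -0.5]
opening: 0.08
```

```bash
python3 q.py; python3 -c "
from h import *
cv2.imwrite('pics/t5.png',capture('wrist'))
delta(.461,-.1545,.2,185.7)"
```

```text
t 18.70 yaw 149.05 Tz 0.038 F [-0.1 -0.1 -0.5] T [-0.    -0.139  0.038] op 80.02 j6t -0.001 d [-1.5  0.5 92.3] tilt [-0.01 -0.27  0.  ] v6 0.0
pos [ 0.5411 -0.146   0.2349] ori [-179.98   -0.34  149.05] j6 -77.94 t 18.75
d mm [ 64.1 -48.4  35.3] rot [  0.09  -0.33 -36.65]
```

View pics/t5.png

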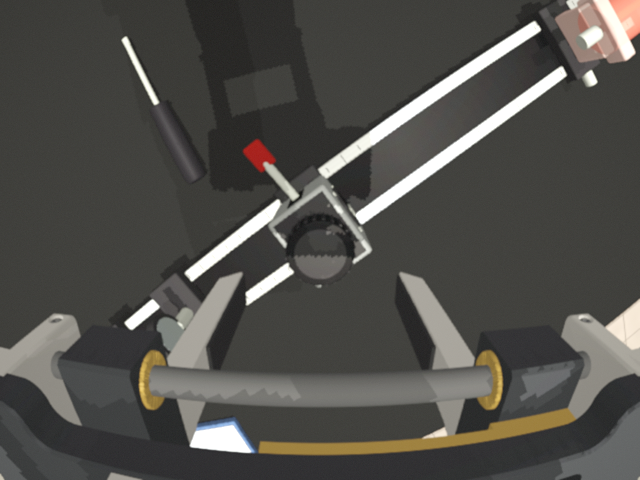

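>>> drive_tool([
  {"x": 0,"y": 0,"z": 0,"rx": 0,"ry": -0.3,"rz": -6},
  {"x": 0,"y": 0,"z": 0,"rx": 0,"ry": 0,"rz": -6},
  {"x": 0,"y": 0,"z": 0,"rx": 0,"ry": 0,"rz": -6},
  {"x": 0,"y": 0,"z": 0,"rx": 0,"ry": 0,"rz": -6},
  {"x": 0,"y": 0,"z": 0,"rx": 0,"ry": 0,"rz": -6},
  {"x": 0,"y": 0,"z": 0,"rx": 0,"ry": 0,"rz": -6},
  {"x": 0,"y": 0,"z": 0,"rx": 0,"ry": 0,"rz": 0},
  {"x": 0.02,"y": 0,"z": 0,"rx": 0,"ry": 0,"rz": 0},
  {"x": 0.02,"y": 0,"z": 0,"rx": 0,"ry": 0,"rz": 0},
  {"x": 0.02,"y": 0,"z": 0,"rx": 0,"ry": 0,"rz": 0},
  {"x": 0.015,"y": 0,"z": 0,"rx": 0,"ry": 0,"rz": 0},
  {"x": 0,"y": 0,"z": 0,"rx": 0,"ry": 0,"rz": 0},
  {"x": 0,"y": 0,"z": 0,"rx": 0,"ry": 0,"rz": 0},
], claw=-1)

```text
clock: 19.83
tool_pos: [0.4594, -0.1527, 0.2168]
orientation: [179.4, -1.1, -174.4]
contact_force: [-0.1, 0.7, -0.4]
opening: 0.0005
```

```bash
python3 q.py; python3 -c "
from h import *
s=telemetry.observe()
delta(.461,-.1545,.2,185.7)
i=capture('wrist')
cv2.imwrite('pics/w6.png',i)
c=i.astype(int);m=((c[...,2]>100)&(c[...,1]<60)).astype(np.uint8);m[:, :150]=0;m[:,500:]=0
n,l,st,ce=cv2.connectedComponentsWithStats(m)
for k in range(1,n):
  if st[k,4]>50: print(st[k],ce[k],wonz(s,*ce[k],.1305))
cv2.imwrite('pics/s6.png',capture('side'))"
```

```text
t 19.83 yaw -174.44 Tz 0.039 F [-0.1  0.7 -0.4] T [ 0.073 -0.127  0.039] op 0.46 j6t -0.135 d [-84.7  -2.3  71.1] tilt [ 0.56 -1.14 -0.01] v6 1.6
pos [ 0.4594 -0.1527  0.2168] ori [ 179.44   -1.14 -174.44] j6 -118.24 t 19.8333
d mm [-1.7 -2.1 16.8] rot [ 0.57 -1.14 -0.15]
[305 230  22  28 554] [315.46389892 242.38267148] [ 0.45720212 -0.15498579  0.1305    ]
```

View pics/w6.png

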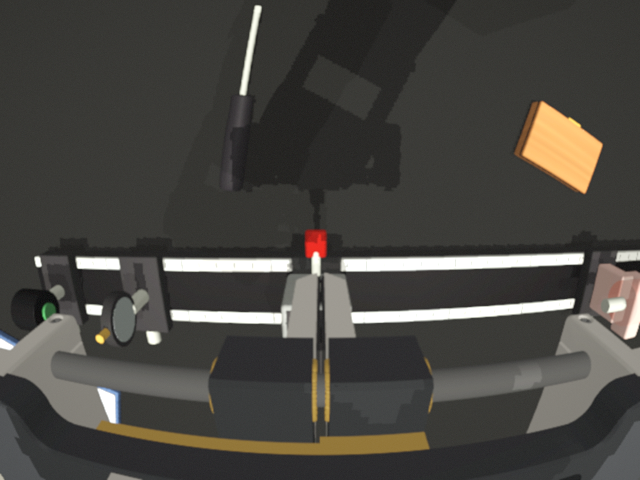

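View pics/s6.png

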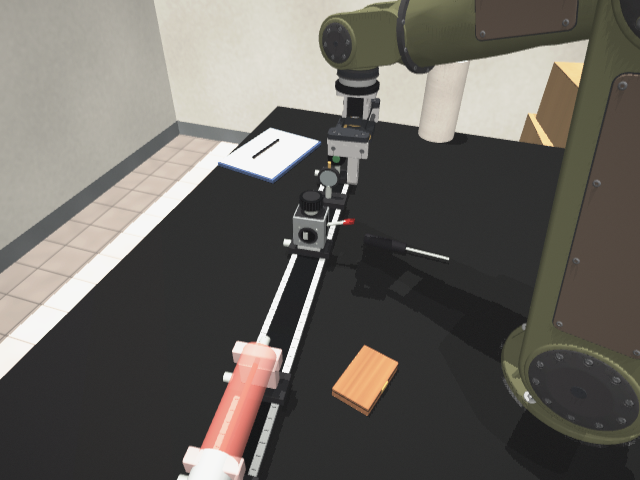

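>>> drive_tool([
  {"x": -0.0017,"y": -0.0021,"z": 0.01,"rx": 0.57,"ry": -1.14,"rz": 0},
  {"x": 0,"y": 0,"z": 0,"rx": 0,"ry": 0,"rz": 0},
  {"x": 0,"y": 0,"z": 0,"rx": 0,"ry": 0,"rz": 0},
  {"x": 0,"y": 0,"z": 0,"rx": 0,"ry": 0,"rz": 0},
])

```text
clock: 20.27
tool_pos: [0.4638, -0.1541, 0.206]
orientation: [180.0, -0.0, -174.5]
contact_force: [0.8, 0.4, -0.1]
opening: 0.0001
```

```bash
python3 -c "
from h import *
delta(.461,-.1545,.16,185.7)"
```

```text
pos [ 0.4638 -0.1541  0.206 ] ori [ 1.7997e+02 -5.0000e-02 -1.7446e+02] j6 -118.22 t 20.2667
d mm [ 2.8 -0.1 46. ] rot [ 0.03 -0.05 -0.16]
```

>>> drive_tool([
  {"x": 0.0025,"y": 0,"z": 0.01,"rx": 0,"ry": 0,"rz": 0},
  {"x": 0,"y": 0,"z": 0.01,"rx": 0,"ry": 0,"rz": 0},
  {"x": 0,"y": 0,"z": 0.01,"rx": 0,"ry": 0,"rz": 0},
  {"x": 0,"y": 0,"z": 0.01,"rx": 0,"ry": 0,"rz": 0},
  {"x": 0,"y": 0,"z": 0,"rx": 0,"ry": 0,"rz": 0},
  {"x": 0,"y": 0,"z": 0,"rx": 0,"ry": 0,"rz": 0},
])

```text
clock: 20.77
tool_pos: [0.4613, -0.154, 0.1613]
orientation: [179.9, -0.2, -174.5]
contact_force: [-0.2, -0.5, 0.6]
opening: 0.0006
```

```bash
python3 -c "
from h import *
delta(.461,-.1545,.145,185.7)
cv2.imwrite('pics/w7.png',capture('wrist'))"
```

```text
pos [ 0.4613 -0.154   0.1613] ori [ 1.7991e+02 -1.5000e-01 -1.7447e+02] j6 -118.32 t 20.7667
d mm [ 0.3 -0.5 16.3] rot [ 0.09 -0.15 -0.17]
```

View pics/w7.png

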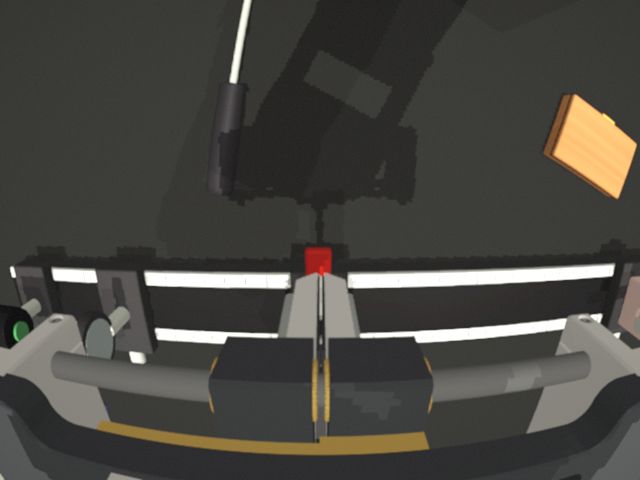

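>>> drive_tool([
  {"x": 0,"y": 0,"z": 0.006,"rx": 0,"ry": 0,"rz": 0},
  {"x": 0,"y": 0,"z": 0.006,"rx": 0,"ry": 0,"rz": 0},
  {"x": 0,"y": 0,"z": 0.006,"rx": 0,"ry": 0,"rz": 0},
  {"x": 0,"y": 0,"z": 0.006,"rx": 0,"ry": 0,"rz": 0},
  {"x": 0,"y": 0,"z": 0,"rx": 0,"ry": 0,"rz": 0},
  {"x": 0,"y": 0,"z": 0,"rx": 0,"ry": 0,"rz": 0},
])

```text
clock: 21.32
tool_pos: [0.4615, -0.1541, 0.1354]
orientation: [179.9, -0.1, -174.5]
contact_force: [0.1, 0.6, 0.9]
opening: 0.0004
```

```bash
python3 -c "
from h import *
delta(.461,-.1545,.095,185.7)
print(telemetry.observe()['contact_force'])
cv2.imwrite('pics/w8.png',capture('side')[150:300,250:450])"
```

```text
pos [ 0.4615 -0.1541  0.1354] ori [ 1.7994e+02 -1.0000e-01 -1.7447e+02] j6 -118.32 t 21.3167
d mm [ 0.5 -0.3 40.4] rot [ 0.06 -0.1  -0.17]
[0.05273139 0.55033838 0.87291101]
```

View pics/w8.png

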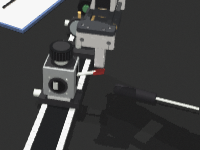

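Tip is at the pad. I'll press in small steps and watch the force.

>>> drive_tool([
  {"x": 0,"y": 0,"z": 0.004,"rx": 0,"ry": 0,"rz": 0},
  {"x": 0,"y": 0,"z": 0.004,"rx": 0,"ry": 0,"rz": 0},
  {"x": 0,"y": 0,"z": 0.004,"rx": 0,"ry": 0,"rz": 0},
  {"x": 0,"y": 0,"z": 0,"rx": 0,"ry": 0,"rz": 0},
])

```text
clock: 21.7
tool_pos: [0.4618, -0.1544, 0.1231]
orientation: [180.0, -0.0, -174.5]
contact_force: [-0.9, -0.2, 0.7]
opening: 0.0006
```

>>> drive_tool([
  {"x": 0,"y": 0,"z": 0.003,"rx": 0,"ry": 0,"rz": 0},
  {"x": 0,"y": 0,"z": 0.003,"rx": 0,"ry": 0,"rz": 0},
  {"x": 0,"y": 0,"z": 0.003,"rx": 0,"ry": 0,"rz": 0},
  {"x": 0,"y": 0,"z": 0,"rx": 0,"ry": 0,"rz": 0},
])

```text
clock: 22.03
tool_pos: [0.4617, -0.1545, 0.1135]
orientation: [-180.0, -0.0, -174.5]
contact_force: [-2.0, -0.2, 1.0]
opening: 0.0005
```

>>> drive_tool([
  {"x": 0,"y": 0,"z": 0.003,"rx": 0,"ry": 0,"rz": 0},
  {"x": 0,"y": 0,"z": 0.003,"rx": 0,"ry": 0,"rz": 0},
  {"x": 0,"y": 0,"z": 0,"rx": 0,"ry": 0,"rz": 0},
])

```text
clock: 22.28
tool_pos: [0.4617, -0.1546, 0.107]
orientation: [-180.0, -0.0, -174.5]
contact_force: [-1.2, -0.7, 1.9]
opening: 0.0004
```

```bash
python3 -c "
from h import *
delta(.461,-.1545,.095,185.7)
print(telemetry.observe()['contact_force'])
cv2.imwrite('pics/s9.png',cv2.resize(capture('side')[170:270,280:400],None,fx=6,fy=6,interpolation=cv2.INTER_CUBIC))"
```

```text
pos [ 0.4617 -0.1546  0.107 ] ori [-1.7998e+02 -4.0000e-02 -1.7447e+02] j6 -118.32 t 22.2833
d mm [ 0.6  0.2 12. ] rot [-0.02 -0.04 -0.17]
[-1.17750003 -0.70602715  1.90914134]
```

View pics/s9.png

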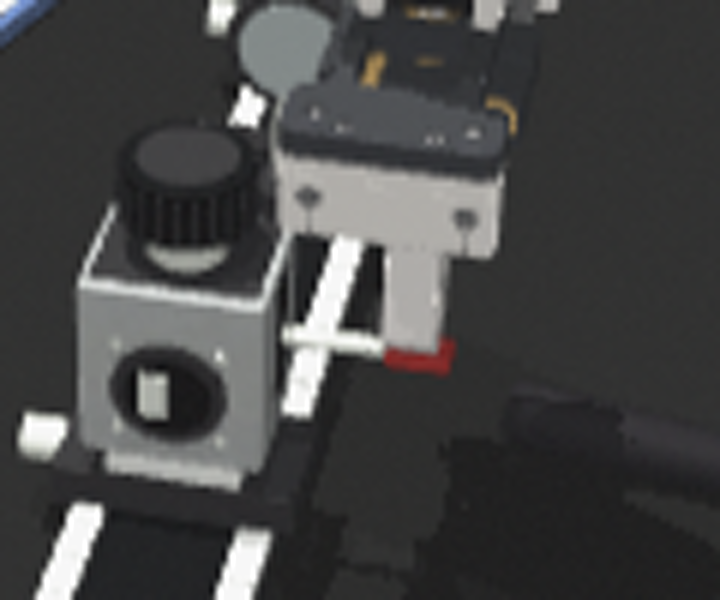

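>>> drive_tool([
  {"x": 0,"y": 0,"z": 0.002,"rx": 0,"ry": 0,"rz": 0},
  {"x": 0,"y": 0,"z": 0.002,"rx": 0,"ry": 0,"rz": 0},
  {"x": 0,"y": 0,"z": 0.002,"rx": 0,"ry": 0,"rz": 0},
  {"x": 0,"y": 0,"z": 0,"rx": 0,"ry": 0,"rz": 0},
])

```text
clock: 22.67
tool_pos: [0.4617, -0.1546, 0.1008]
orientation: [-180.0, -0.0, -174.5]
contact_force: [-0.7, -0.5, 1.9]
opening: 0.0001
```

>>> drive_tool([
  {"x": 0,"y": 0,"z": 0.002,"rx": 0,"ry": 0,"rz": 0},
  {"x": 0,"y": 0,"z": 0.001,"rx": 0,"ry": 0,"rz": 0},
  {"x": 0,"y": 0,"z": 0,"rx": 0,"ry": 0,"rz": 0},
])

```text
clock: 22.92
tool_pos: [0.462, -0.1546, 0.0976]
orientation: [-180.0, 0.0, -174.5]
contact_force: [-2.3, 0.8, 3.2]
opening: 0.0006
```

>>> drive_tool([
  {"x": 0,"y": 0,"z": 0.001,"rx": 0,"ry": 0,"rz": 0},
  {"x": 0,"y": 0,"z": 0.001,"rx": 0,"ry": 0,"rz": 0},
  {"x": 0,"y": 0,"z": 0,"rx": 0,"ry": 0,"rz": 0},
])

```text
clock: 23.17
tool_pos: [0.4623, -0.1546, 0.0956]
orientation: [-180.0, 0.1, -174.5]
contact_force: [-1.1, -0.1, 3.4]
opening: 0.0004
```

>>> drive_tool([
  {"x": 0,"y": 0,"z": 0.001,"rx": 0,"ry": 0,"rz": 0},
  {"x": 0,"y": 0,"z": 0.001,"rx": 0,"ry": 0,"rz": 0},
  {"x": 0,"y": 0,"z": 0,"rx": 0,"ry": 0,"rz": 0},
])

```text
clock: 23.42
tool_pos: [0.4627, -0.1546, 0.0937]
orientation: [-179.9, 0.1, -174.5]
contact_force: [-1.9, 1.7, 3.9]
opening: 0.0009
```

>>> drive_tool([
  {"x": 0,"y": 0,"z": 0.001,"rx": 0,"ry": 0,"rz": 0},
  {"x": 0,"y": 0,"z": 0.001,"rx": 0,"ry": 0,"rz": 0},
  {"x": 0,"y": 0,"z": 0,"rx": 0,"ry": 0,"rz": 0},
])

```text
clock: 23.67
tool_pos: [0.4628, -0.1547, 0.0936]
orientation: [-179.9, 0.1, -174.5]
contact_force: [-4.4, 1.2, 6.2]
opening: 0.0008
```

>>> drive_tool([
  {"x": 0,"y": 0,"z": 0.001,"rx": 0,"ry": 0,"rz": 0},
  {"x": 0,"y": 0,"z": 0.001,"rx": 0,"ry": 0,"rz": 0},
  {"x": 0,"y": 0,"z": 0,"rx": 0,"ry": 0,"rz": 0},
])

```text
clock: 23.92
tool_pos: [0.4628, -0.1547, 0.0936]
orientation: [-179.9, 0.2, -174.4]
contact_force: [-4.1, 1.8, 5.8]
opening: 0.0005
```

>>> drive_tool([
  {"x": 0,"y": 0,"z": 0.001,"rx": 0,"ry": 0,"rz": 0},
  {"x": 0,"y": 0,"z": 0.0005,"rx": 0,"ry": 0,"rz": 0},
  {"x": 0,"y": 0,"z": 0,"rx": 0,"ry": 0,"rz": 0},
])

```text
clock: 24.17
tool_pos: [0.4627, -0.1546, 0.0936]
orientation: [-179.9, 0.2, -174.4]
contact_force: [-3.2, 0.0, 4.7]
opening: 0.0004
```

>>> drive_tool([
  {"x": 0,"y": 0,"z": 0.002,"rx": 0,"ry": 0,"rz": 0},
  {"x": 0,"y": 0,"z": 0.0025,"rx": 0,"ry": 0,"rz": 0},
])

```text
clock: 24.33
tool_pos: [0.4632, -0.1549, 0.0924]
orientation: [-179.8, 0.3, -174.4]
contact_force: [-21.9, 6.5, 51.9]
opening: 0.0006
```

>>> drive_tool([
  {"x": 0,"y": 0,"z": 0.003,"rx": 0,"ry": 0,"rz": 0},
  {"x": 0,"y": 0,"z": 0.003,"rx": 0,"ry": 0,"rz": 0},
])

```text
clock: 24.5
tool_pos: [0.4633, -0.1551, 0.0924]
orientation: [-179.8, 0.3, -174.4]
contact_force: [-24.8, 8.9, 52.5]
opening: 0.0006
```

```bash
python3 -c "
from h import *
delta(.461,-.1545,.095,185.7)
print(telemetry.observe()['contact_force'])
cv2.imwrite('pics/s10.png',cv2.resize(capture('side')[170:270,280:400],None,fx=6,fy=6,interpolation=cv2.INTER_CUBIC))"
```

```text
pos [ 0.4633 -0.1551  0.0924] ori [-179.76    0.33 -174.4 ] j6 -118.34 t 24.5
d mm [ 2.2  0.8 -2.7] rot [-0.24  0.33 -0.1 ]
[-24.77551203   8.92721062  52.5418501 ]
```

View pics/s10.png

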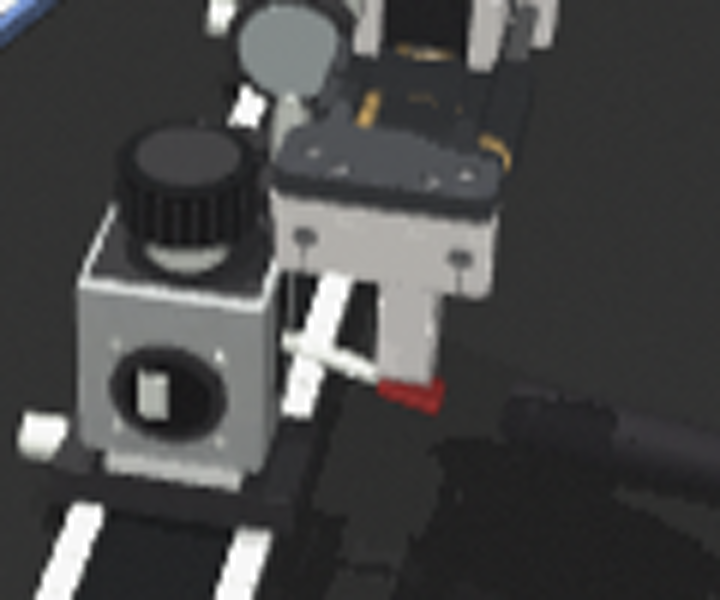

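The lever is home. The press peaked at about 59 N, close to the 60 N limit, so I'm backing off now.

>>> drive_tool([
  {"x": 0,"y": 0,"z": -0.004,"rx": -0.2,"ry": 0.3,"rz": 0},
  {"x": 0,"y": 0,"z": -0.01,"rx": 0,"ry": 0,"rz": 0},
  {"x": 0,"y": 0,"z": -0.02,"rx": 0,"ry": 0,"rz": 0},
  {"x": 0,"y": 0,"z": -0.03,"rx": 0,"ry": 0,"rz": 0},
  {"x": 0,"y": 0,"z": -0.03,"rx": 0,"ry": 0,"rz": 0},
  {"x": 0.01,"y": 0,"z": -0.03,"rx": 0,"ry": 0,"rz": 0},
  {"x": 0.03,"y": 0,"z": 0,"rx": 0,"ry": 0,"rz": 0},
  {"x": 0.03,"y": 0,"z": 0,"rx": 0,"ry": 0,"rz": 0},
  {"x": 0.02,"y": 0,"z": 0,"rx": 0,"ry": 0,"rz": 0},
  {"x": 0,"y": 0,"z": 0,"rx": 0,"ry": 0,"rz": 0},
  {"x": 0,"y": 0,"z": 0,"rx": 0,"ry": 0,"rz": 0},
])

```text
clock: 25.47
tool_pos: [0.3697, -0.1632, 0.2243]
orientation: [-179.9, 0.1, -174.3]
contact_force: [0.4, 0.4, -0.1]
opening: 0.0006
```

```bash
python3 -c "
from h import *
s=telemetry.observe();print(s['tool_pos'],s['orientation'],s['contact_force'],s['clock'])
a=capture('side');t=capture('top');w=capture('wrist')
cv2.imwrite('pics/w11.png',w)
cv2.imwrite('pics/t11.png',t)
cv2.imwrite('pics/s11.png',cv2.resize(a[170:270,280:400],None,fx=6,fy=6,interpolation=cv2.INTER_CUBIC))
c=a[205:250,330:365].astype(int);m=(c[...,2]>90)&(c[...,1]<60);ys,xs=np.nonzero(m);print(xs.mean()+330,ys.mean()+205,len(xs))
# bystanders: diff side/top first vs now
for n,x in(('side',a),('top',t)):
  d=cv2.absdiff(cv2.imread(f'pics/{n}0.png'),x).max(2)
  print(n,[(d[y:y+h,x0:x0+ww]>60).mean().round(3) for x0,y,ww,h in ((315,165,35,45),(330,345,70,70),(360,232,90,32))] if n=='side' else '')"
```

```text
[ 0.36965481 -0.16319477  0.22431581] [-1.79904591e+02  5.87260935e-02 -1.74342879e+02] [ 0.37777472  0.40716876 -0.10107491] 25.4667
348.4516129032258 234.1290322580645 31
side [np.float64(0.0), np.float64(0.0), np.float64(0.014)]
top
```

View pics/s11.png

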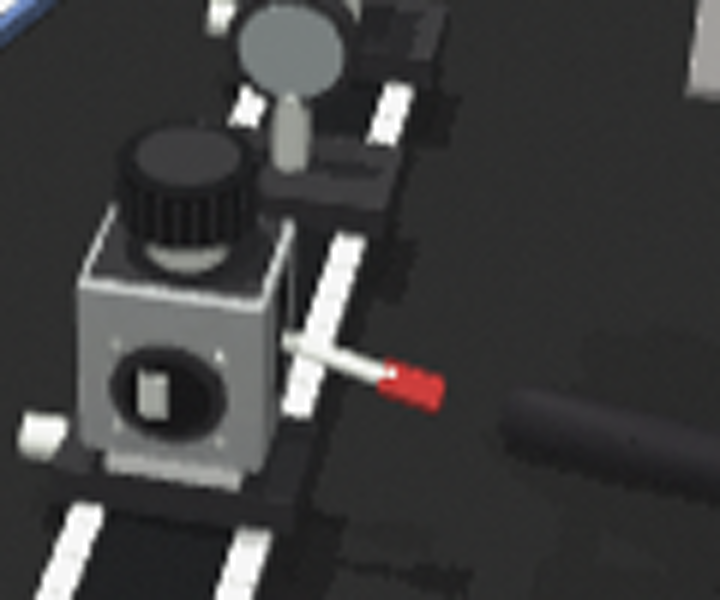

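View pics/t11.png

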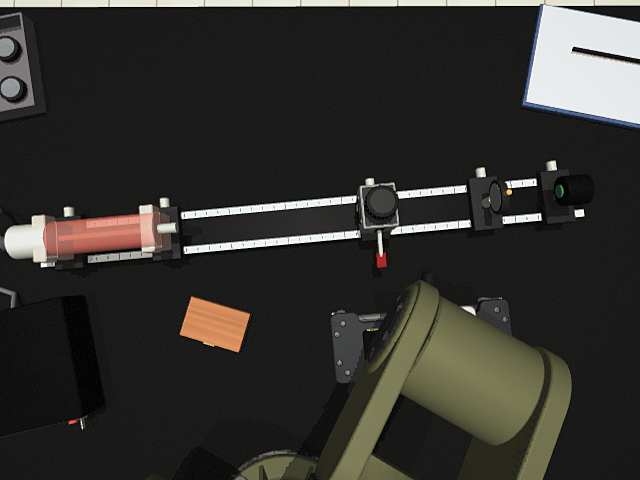

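The side view shows the pad at (348.5, 234.1). I predicted (346.4, 233.5) for the lever 14° below level, and the top view agrees at about (381, 260). The lens carrier and filter case are unchanged in the side view, and the driver still lies where it was. The robot touches nothing, so I'm handing in.

```bash
python3 -c "
from bench import bot
print(bot.finish_job())"
```

```text
the job is handed in; nothing more can be done
None
```

I set the knob to the fourth click, pressed the clamp lever down, backed the arm clear and handed the job in at about 26 s. No verdict was reported, and the lever press came within about 1 N of the 60 N limit.

- **Closing the slit:** I gripped the knob at 10 N and turned it clockwise through two clicks to the stop. There the torque levelled off at about 0.28 N m as the fingers slipped. At 12 N of grip it rose to 0.34 N m, which is about 21 N on the pins, under the 30 N limit.
- **Setting click 4:** Turning counter-clockwise, I felt four clicks, about 23.5, 23.5, 28 and 32° apart. That is about 107° in all, against the 108° expected for click 4. I stopped where the torque changed sign and let go. After that I had only the torque and angle readings to go by, because the knob is blank and the jaw moves too little to read.
- **Clamping:** The lever went down firmly and stayed there after release. Its pad appears within about 2 pixels of where it should be at 14° below level.
- **Press force, the one concern:** My last two pushes on the lever were too strong. The wrist force read about 57 N, then 59 N. It was only read at the end of each push, so a brief peak over 60 N can't be ruled out.
- **Other objects:** The lens carrier and filter case show no change in the side view. The area around the hex driver changed by only 1.4%, probably shadow, and the driver still lies where it was. At the end the measured force was near zero, so the robot was touching nothing.

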